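# Close down a dental staining station

## Task

Close down the staining station: put every leftover milling-blank offcut into the little steel pail while its bail still lies flat, then raise the bail upright with the pail standing on the bench, carry the pail by its bail and hang it from the fork hook, bar across both prongs, and let it come to hang still. Use the grip-handled ruler to push the stain jars that stand about on the black mat into one straight row centred on the white line (never touch the jars with the gripper or the arm), and leave the ruler lying flat in its outlined bay on the mat. Do not tip the pail over and leave the cup, bottle, brush, phone and mixing tile where they are.

Things in the scene. Friction and masses are not known exactly. Their poses are not given: they have to be found in the camera images.
- row_line (a point): middle of the white line printed across the black mat (mat 370 x 360 mm, 3 mm thick, fixed to the bench; line 320 mm long, 3 mm wide), on the mat's surface. y runs along the line, x across it, away from the robot, z up
- ruler_bay (a point): middle of the outlined ruler bay (80 x 300 mm outline, on the same mat, 140 mm nearer the robot than the line and parallel to it), on the mat's surface; axes as row_line
- ruler_grip (a point): centre of the ruler's black finger grip, 28 mm above the ruler's underside. Ruler: flat aluminium bar 280 mm long (its y), 70 mm wide (x), 8 mm thick, 0.3 kg, loose, starts in its bay; grip: block 16 mm (x) by 60 mm (y) standing 40 mm up from the middle of the bar. Both long edges are straight, 35 mm either side of the grip's centre
- jar1_mid (a point): centre (24 mm above its foot) of stain jar 1: white round screw-lid jar, 44 mm across at the lid (42 mm below it), 48 mm tall, loose, about 0.09 kg, standing on the mat (foot at z = 3 mm). Three or four jars are present; an absent one reads None
- jar2_mid (a point): centre (24 mm above its foot) of stain jar 2: white round screw-lid jar, 44 mm across at the lid (42 mm below it), 48 mm tall, loose, about 0.09 kg, standing on the mat (foot at z = 3 mm). Three or four jars are present; an absent one reads None
- jar3_mid (a point): centre (24 mm above its foot) of stain jar 3: white round screw-lid jar, 44 mm across at the lid (42 mm below it), 48 mm tall, loose, about 0.09 kg, standing on the mat (foot at z = 3 mm). Three or four jars are present; an absent one reads None
- jar4_mid (a point): centre (24 mm above its foot) of stain jar 4: white round screw-lid jar, 44 mm across at the lid (42 mm below it), 48 mm tall, loose, about 0.09 kg, standing on the mat (foot at z = 3 mm). Three or four jars are present; an absent one reads None
- offcut1_mid (a point): centre, half-way up, of a loose off-white offcut of a milling blank: 60 mm long (its x), 30 mm wide (its y), 25 mm tall with one end stepped down to 16 mm (the 18 mm at its +x end), 0.06 kg. Two or three are present; an absent one reads None
- offcut2_mid (a point): centre, half-way up, of a loose off-white offcut of a milling blank: 60 mm long (its x), 30 mm wide (its y), 25 mm tall with one end stepped down to 16 mm (the 18 mm at its +x end), 0.06 kg. Two or three are present; an absent one reads None
- offcut3_mid (a point): centre, half-way up, of a loose off-white offcut of a milling blank: 60 mm long (its x), 30 mm wide (its y), 25 mm tall with one end stepped down to 16 mm (the 18 mm at its +x end), 0.06 kg. Two or three are present; an absent one reads None
- pail_mid (a point): point on the pail's axis 45 mm above its foot. Open steel pail, 110 mm across the rim, 108 mm at the foot, 95 mm tall, 3 mm wall, floor 4 mm thick, about 0.6 kg, loose. The bail's hinge axis runs along the pail's y, 85 mm above its foot
- bail (a joint): angle of the swing bail: 0 lying flat and level towards the pail's -x, 1.57 upright above the pail, about 3.1 flat to +x. Light friction (0.04 N m) keeps it where it is left. Follow the arc about the hinge: pushing hard sideways tips the pail
- bail_grip (a point): centre of the black roll on the middle of the bail's bar: roll 18 mm thick, 44 mm long along y, turning freely on the bar, 105 mm from the hinge axis; with the bail flat, about 40 mm lie between roll and pail rim. Bar: 9 mm tube along the pail's y, straight to 47 mm either side of this point; the bail's legs are 62 mm either side. Axes turn with the bail
- hook_saddle (a point): resting place of the bail bar's axis, midway between the two prongs of the fixed fork hook, 233 mm above the bench. Bar lies along y, lowered from above. Prongs: 8 mm rod, 34 mm either side (y), gap between them open; their upturned tips stand 24 mm in front (-x) and reach 23 mm above this point; behind they rise (12 mm in the first 24 mm) to a crossbar and post 105 mm back (+x), on a low base plate
- pail: the pail as a whole (origin at the centre of its foot; axes as pail_mid)
- papercup: a white paper cup, 76 mm across the rim, 95 mm tall; origin at its foot. Bystander
- glaze: a small amber bottle, 44 mm across, 110 mm tall; origin at its foot. Bystander
- brush: a 170 mm brush lying on the bench; origin at its underside. Bystander
- phone: a black phone, 150 x 75 x 9 mm, lying flat; origin at its underside. Bystander
- palette: a white ceramic mixing tile, 90 x 120 x 12 mm; origin at its underside. Bystander
- jar1: jar 1 as a whole, origin at its foot
- jar2: jar 2 as a whole, origin at its foot
- jar3: jar 3 as a whole, origin at its foot
- jar4: jar 4 as a whole, origin at its foot

How it is judged:
On the way, in this order (a step that is already met when the one before it is completed fails the run):
1. every offcut lies in the pail, the bail still lying flat (distance between each of offcut1_mid, offcut2_mid, offcut3_mid and pail_mid below 0.056 m and value of joint bail below 0.45 rad), for 0.2 s.
2. the bail is raised upright (within 0.35 rad) with the pail standing on the bench (distance between each of offcut1_mid, offcut2_mid, offcut3_mid and pail_mid below 0.056 m and value of joint bail between 1.22 and 1.92 rad and height (world z) of pail below 0.012 m), for 0.2 s.
3. the pail hangs from the fork hook by its bail (distance between each of offcut1_mid, offcut2_mid, offcut3_mid and pail_mid below 0.056 m and distance between bail_grip and hook_saddle below 0.025 m and height (world z) of pail_mid above 0.065 m and angle between pail_mid's own z axis and vertical below 0.3 rad), for 0.3 s.
At the end, for the whole second after the job is handed in: Offcuts in the pail; pail hanging still by its bail on the fork (roll within 25 mm of the saddle point, tilt under 0.3 rad); every jar upright, centre within 7 mm of the white line and 175 mm of its middle; ruler flat in its bay (within 25 mm across, 35 mm along, 0.15 rad) (all of step 3 and x of jar1_mid in the frame of row_line between -0.007 and 0.007 m and y of jar1_mid in the frame of row_line between -0.175 and 0.175 m and angle between each of jar1_mid, jar2_mid, jar3_mid, jar4_mid's own z axis and vertical below 0.12 rad and x of jar2_mid in the frame of row_line between -0.007 and 0.007 m and y of jar2_mid in the frame of row_line between -0.175 and 0.175 m and x of jar3_mid in the frame of row_line between -0.007 and 0.007 m and y of jar3_mid in the frame of row_line between -0.175 and 0.175 m and x of jar4_mid in the frame of row_line between -0.007 and 0.007 m and y of jar4_mid in the frame of row_line between -0.175 and 0.175 m and x of ruler_grip in the frame of ruler_bay between -0.025 and 0.025 m and y of ruler_grip in the frame of ruler_bay between -0.035 and 0.035 m and height (world z) of ruler_grip below 0.036 m and angle between the y axis of ruler_grip and the y axis of ruler_bay, either way round below 0.15 rad and linear speed of pail below 0.06 m/s); the robot touches nothing.
It fails at once if a jar is touched by the gripper or the arm (contact force between any of the fingers, the arm and jar1 above 0.5 N or contact force between any of the fingers, the arm and jar2 above 0.5 N or contact force between any of the fingers, the arm and jar3 above 0.5 N or contact force between any of the fingers, the arm and jar4 above 0.5 N).
It fails at once if the pail is tipped over (angle between pail_mid's own z axis and vertical above 0.7 rad).
It fails at once if a bystander (cup, bottle, brush, phone, mixing tile) is moved by more than 30 mm (distance of any of papercup, glaze, brush, phone, palette from where it was at the start of the episode above 0.03 m).
Of jar1, jar2, jar3, jar4 only 3 to 4 are there at a start; the rules pass over those that are not, and their reading is None.
Of offcut1, offcut2, offcut3 only 2 to 3 are there at a start; the rules pass over those that are not, and their reading is None.
At some moment in a run one of jar1, jar2, jar3, jar4 may be knocked a few centimetres aside while the robot is not near it.
It also fails if it takes over 210 s, if anything falls off the work surface, if the arm or the gripper's body presses on something with over 40 N, if the wrist force passes 120 N, or if a joint passes its speed limit or range.

## Robot

A 7-joint arm with a two-finger parallel gripper is mounted at the origin on the work surface. World frame = base frame: x ahead of the robot, y to its left, z up, the work surface at z = 0. Lengths are in m, angles in rad, forces in N, time in s.
With the tool pointing down it reaches from about 0.35 to 0.9 m from the base axis. Payload 19.9 kg.
Tool frame: the origin (TCP) lies midway between the tips of the shut fingers; the grasp point (between the pads) lies 19 mm behind it; z points along the fingers, y is the line along which they close (so a half turn about z gives the same grasp; the last joint's range is limited). The gripper opens to 85 mm and grips with 20 to 120 N. Pads are 22 mm wide; open, the fingers measure 114 mm over their backs; the gripper's body (76 mm by 85 mm) begins 54 mm behind the grasp point. The pads swing forward as they close: fully open they stand 13 mm farther back than shut.
Start: joints at [-1.343, 0.417, -0.01, 1.614, 0.005, 1.111, -0.053], TCP at [0.167, 0.602, 0.231] pointing down, gripper open.
Joint ranges: [-2.81, 2.81], [-0.39, 2.02], [-1.27, 1.25], [0.06, 2.57], [-1.19, 4.33], [0.19, 2], [-2.82, 2.82]. Speed limits (rad/s): [1.89, 1.89, 2.39, 2.39, 3.01, 3.01, 3.01].

## Interface

Orientations are given as [roll, pitch, yaw] about the fixed x, y, z axes, in that order (R = Rz(yaw) Ry(pitch) Rx(roll)).
In Python, from rig import status, eyes, ctrl gives the robot as it stands. The module is installed in compiled form; this text tells all that it offers.
- The arm moves only by the tool carry_out, never from a script. Its argument "deltas" is a list of rows, each a list of 2 entries, a list of its own where there are three numbers: the shift along the tool's x, y, z as a fraction of full scale, then the turn, a rotation vector about the tool's x, y, z as a fraction of full scale. In form: [[[x, y, z], [wx, wy, wz]], ...]. A call has 1 to 8 rows; each row is the pose to reach, as a shift and turn from the pose commanded when the call began, along the tool's axes at that moment; what a row does not reach only later rows make up. Full scale, the value 1, is 0.25 m for a shift and 90 degrees for a turn. A row lasts 1/10 s, in which the tool goes at most 50 mm and 8.59 degrees, less where a joint would pass 70% of its speed; a pose out of reach is approached as far as the arm can. A call with a number of a shift or a turn outside -1 to 1 is refused whole. A call with a gripper value outside its range is refused whole. "jaw" is the closure, from -1 (fully open) to 1 (shut), set as the call begins (left out, the last holds). The fingers move at their own pace and stop on an object; the grip force is fixed at half the most. Time passes only in rows, so rows that repeat a pose let the fingers close. It gives the time, the measured TCP pose, the force, the opening and the grip force at its end, in the units of the state.
- status.get_state(): the state, without advancing time (a new reading comes with each control period).
- eyes.get_image(name): name is "scene" or "top"; returns (picture, depth): 420x560x3 uint8, blue, green, red; 420x560 float32, m along the optical axis (not along the pixel's ray), 0 where there is no reading.
- eyes.camera_params(name): a dict with "fx", "fy", "cx", "cy" (pixels), "extrinsics" (4x4, takes a point from world to camera coordinates). Camera axes: x right, y up, looking along -z (the intrinsics and any distortion apply to the point x, -y, -z); pixel columns grow to the right and rows downward; lengths in m; the calibration is good to about 2 mm. A picture is of the moment at which its call begins. camera_params takes no time and is no camera call.
- ctrl.close_job(): hands the job in; it is judged then, once.
The state is a dict: "clock": time; "q": joint angles; "qvel": joint speeds; "tau": joint torques, N m; "tcp_pos": TCP position; "tcp_rot": TCP orientation; "force": force on the tool from outside, world axes, zero at the start; "torque": the same for the moment, N m; "finger_gap": finger opening in m; "grip_force": force on a finger pad.
Only numpy, scipy, OpenCV 4.12 (cv2) and the standard library are available. Lean on these libraries where they do the work, as an engineer would, in place of code of your own. Each camera call takes 0.05 s, during which the arm holds its last target. There are 200 camera calls.

## Working session

There is one attempt and no reset: what is moved stays moved. The work goes in short steps, Python scripts to look and compute and a tool call to move; the robot and the scene stay as the last step left them, time stands still between calls to the robot, and variables do not carry over. Pictures are saved under pics/ and viewed, at most 14 in all, crops included, and the job is handed in when it is done.

Besides the shell and the picture viewer there is one more tool, called after ">>>" as name(argument=value, ...) on one line, values as JSON. carry_out: Moves the arm, as the interface text tells. Shift numbers are shares of 0.25 m and turn numbers shares of 90 degrees, none past 1 either way. Its arguments: {"type":"object","properties":{"deltas":{"type":"array"},"jaw":{"type":"number"}},"required":["deltas"]}

```bash
mkdir -p pics; cat > h.py <<'E'
import numpy as np, cv2
from rig import status, eyes, ctrl
from scipy.spatial.transform import Rotation as Ro
def cloud(name):
    im,d=eyes.get_image(name); p=eyes.camera_params(name); T=np.linalg.inv(np.array(p["extrinsics"]))
    v,u=np.mgrid[0:420,0:560]
    P=np.stack([(u-p["cx"])/p["fx"]*d,-(v-p["cy"])/p["fy"]*d,-d],-1)@T[:3,:3].T+T[:3,3]
    P[d==0]=np.nan
    return im,P
def snap(name,f,**k):
    im,P=cloud(name); cv2.imwrite("pics/"+f,im); return im,P
def to(x,y,z,rpy=None):
    "shift/turn fractions from current pose (measured)"
    s=status.get_state(); R=Ro.from_euler('xyz',s["tcp_rot"])
    d=R.inv().apply(np.array([x,y,z])-s["tcp_pos"])/.25
    w=[0,0,0] if rpy is None else (R.inv()*Ro.from_euler('xyz',rpy)).as_rotvec()/(np.pi/2)
    print("d",np.round(d,3),"w",np.round(w,3))
E
python3 - <<'E'
from h import *
s=status.get_state(); print({k:np.round(v,3) for k,v in s.items()})
for n in("top","scene"):
    im,P=snap(n,n+"0.png"); np.savez("/tmp/"+n,im=im,P=P)
    p=eyes.camera_params(n); print(n,p["fx"],np.round(np.linalg.inv(np.array(p["extrinsics"])),3).tolist(),p.keys())
E
```

```text
{'clock': np.float64(0.0), 'q': array([-1.343,  0.418, -0.01 ,  1.614,  0.005,  1.111, -0.053]), 'qvel': array([ 0.001,  0.001,  0.001,  0.   , -0.001, -0.001, -0.001]), 'tau': array([-3.0000e-03, -8.6444e+01,  6.7800e-01, -4.3491e+01,  1.9000e-02,
        7.0000e-03,  0.0000e+00]), 'tcp_pos': array([0.167, 0.602, 0.231]), 'tcp_rot': array([-3.14 ,  0.   ,  2.872]), 'force': array([ 0.651, -0.787,  0.26 ]), 'torque': array([0.037, 0.058, 0.019]), 'grip_force': np.float64(0.0), 'finger_gap': np.float64(0.085)}
top 546.8096337299696 [[0.029, 0.984, -0.175, 0.359], [-1.0, 0.027, -0.014, 0.002], [-0.009, 0.175, 0.985, 1.36], [0.0, 0.0, 0.0, 1.0]] dict_keys(['fx', 'fy', 'cx', 'cy', 'extrinsics'])
scene 493.3016058911419 [[0.656, -0.487, 0.577, 1.255], [0.755, 0.398, -0.522, -0.592], [0.024, 0.778, 0.628, 0.897], [0.0, 0.0, 0.0, 1.0]] dict_keys(['fx', 'fy', 'cx', 'cy', 'extrinsics'])
```

View pics/top0.png

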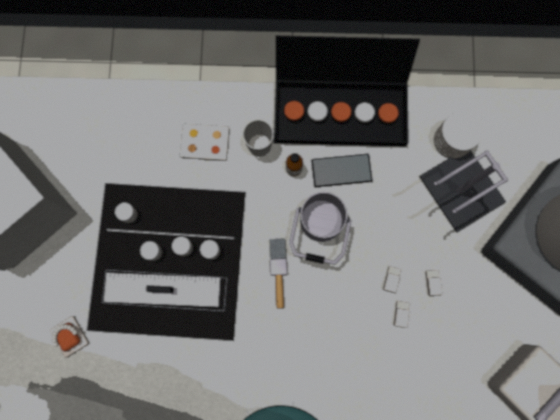

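View pics/scene0.png

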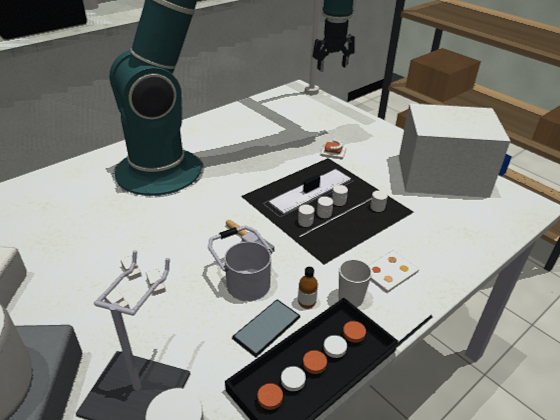

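```bash
cat > meas.py <<'E'
from h import *
def comps(mask,P,lo=15,hi=99999):
    n,l,st,c=cv2.connectedComponentsWithStats(mask.astype(np.uint8),connectivity=4)
    for i in range(1,n):
        if lo<=st[i,4]<=hi:
            m=l==i; Q=P[m]; Q=Q[~np.isnan(Q[:,0])]
            if len(Q)<5: continue
            r=cv2.minAreaRect(Q[:,:2].astype(np.float32)*1000)
            print(np.round(c[i]),st[i,4],"mean",np.round(Q.mean(0),3),"zmax",round(np.percentile(Q[:,2],95),3),"rect",np.round(r[0]),np.round(r[1]),round(r[2]))
E
python3 - <<'E'
from meas import *
D=np.load("/tmp/top.npz"); im,P=D["im"],D["P"]
z=P[...,2]; g=im.max(-1)
print("table z",np.nanmedian(z[300:330,250:300]), "mat z",np.nanmedian(z[195:205,180:220]))
box=np.zeros(z.shape,bool); box[185:335,90:245]=1
print("jars");comps(box&(z>.035),P)
print("white on mat");comps(box&(z<.03)&(g>110),P,60)
print("ruler");comps(box&(z<.03)&(z>.008)&(np.arange(420)[:,None]>262),P,100)
print("grip");comps(box&(z<.1)&(z>.03)&(np.arange(420)[:,None]>275),P)
b=np.zeros(z.shape,bool); b[255:340,370:460]=1
print("off");comps(b&(z>.008),P); print("off high");comps(b&(z>.0205),P)
b=np.zeros(z.shape,bool); b[185:275,280:360]=1
print("pail");comps(b&(z>.07),P)
b[:]=0; b[140:250,385:520]=1
print("hook");comps(b&(z>.15),P)
S=np.load("/tmp/scene.npz"); im,P=S["im"],S["P"]
z=P[...,2]; b=np.zeros(z.shape,bool); b[240:400,80:200]=1
Q=P[b&(z>.15)]; print(len(Q),np.round(Q[np.argsort(-Q[:,2])][::40],3))
E
```

```text
table z 0.0009315080146085064 mat z 0.0034873606901357768
jars
[124. 212.] 273 mean [0.58  0.398 0.051] zmax 0.056 rect [580. 398.] [42. 43.] 7
[181. 246.] 269 mean [0.501 0.254 0.051] zmax 0.055 rect [501. 255.] [42. 43.] 4
[209. 249.] 269 mean [0.495 0.186 0.051] zmax 0.055 rect [495. 187.] [43. 42.] 47
[149. 250.] 270 mean [0.487 0.329 0.051] zmax 0.056 rect [488. 331.] [42. 43.] 50
[158. 289.] 174 mean [0.396 0.301 0.051] zmax 0.056 rect [397. 302.] [59. 16.] 89
white on mat
[ 95. 224.] 896 mean [0.554 0.485 0.001] zmax 0.006 rect [512. 476.] [291.  40.] 5
[209. 187.] 365 mean [0.659 0.201 0.001] zmax 0.005 rect [655. 238.] [ 17. 254.] 1
[241. 290.] 684 mean [0.4   0.109 0.001] zmax 0.006 rect [446. 114.] [303.  23.] 2
[162. 289.] 3075 mean [0.397 0.302 0.012] zmax 0.016 rect [397. 303.] [281.  70.] 89
[108. 333.] 102 mean [0.287 0.43  0.001] zmax 0.005 rect [289. 416.] [  7. 117.] 1
ruler
[161. 289.] 2864 mean [0.396 0.303 0.012] zmax 0.017 rect [397. 302.] [284.  73.] 89
grip
[159. 289.] 178 mean [0.396 0.301 0.051] zmax 0.056 rect [397. 302.] [59. 16.] 89
off
[392. 279.] 328 m
[... 721 characters left out ...]
58]
 [ 0.665 -0.433  0.255]
 [ 0.666 -0.427  0.254]
 [ 0.668 -0.434  0.254]
 [ 0.691 -0.413  0.253]
 [ 0.638 -0.452  0.252]
 [ 0.685 -0.425  0.252]
 [ 0.685 -0.4    0.251]
 [ 0.661 -0.442  0.25 ]
 [ 0.637 -0.442  0.249]
 [ 0.623 -0.424  0.248]
 [ 0.686 -0.424  0.247]
 [ 0.675 -0.433  0.246]
 [ 0.633 -0.311  0.245]
 [ 0.661 -0.362  0.244]
 [ 0.574 -0.345  0.243]
 [ 0.632 -0.311  0.242]
 [ 0.594 -0.379  0.24 ]
 [ 0.601 -0.383  0.238]
 [ 0.633 -0.308  0.236]
 [ 0.651 -0.336  0.234]
 [ 0.581 -0.357  0.232]
 [ 0.582 -0.36   0.23 ]
 [ 0.576 -0.35   0.226]
 [ 0.674 -0.43   0.217]
 [ 0.672 -0.436  0.207]
 [ 0.671 -0.436  0.195]
 [ 0.673 -0.438  0.184]
 [ 0.677 -0.429  0.172]
 [ 0.671 -0.437  0.162]]
```

```bash
python3 - <<'E'
import cv2
a=cv2.imread("pics/top0.png")
x=cv2.resize(a[135:335,280:520],None,fx=3.3,fy=3,interpolation=cv2.INTER_CUBIC); cv2.imwrite("pics/crop0.png",x)
E
```

```text
(no output)
```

View pics/crop0.png

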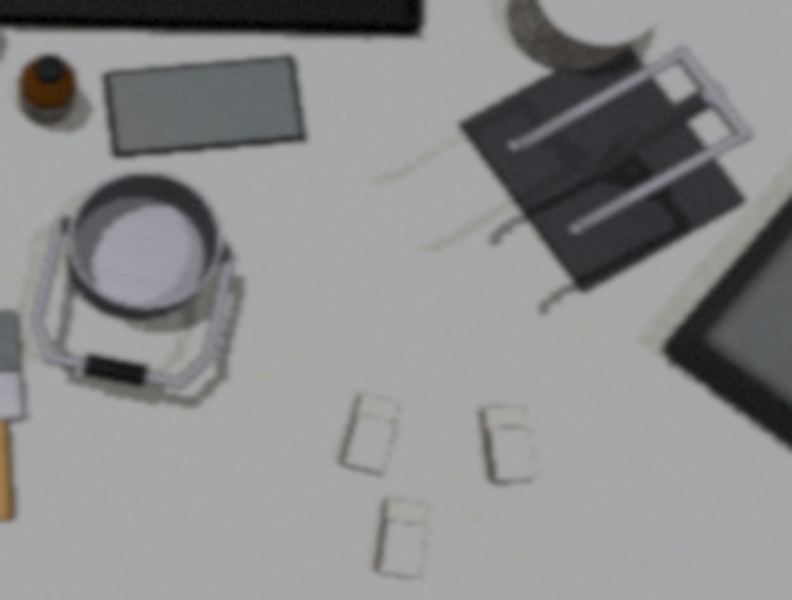

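```bash
cat >> h.py <<'E'
def ray(name,u,v,z):
    p=eyes.camera_params(name); T=np.linalg.inv(np.array(p["extrinsics"]))
    d=T[:3,:3]@np.array([(u-p["cx"])/p["fx"],-(v-p["cy"])/p["fy"],-1.]); o=T[:3,3]
    return o+d*(z-o[2])/d[2]
E
python3 - <<'E'
from meas import *
D=np.load("/tmp/top.npz"); im,P=D["im"],D["P"]; z=P[...,2]
t=[ray("top",280+u/3.3,135+v/3,.256) for u,v in((512,145),(575,230))]; print("tips top",np.round(t,3))
b=np.zeros(z.shape,bool); b[140:250,425:520]=1
Q=P[b&(z>.2)]
# prong direction: split the cloud in hook frame by PCA-free approach
tm=(t[0]+t[1])/2; yv=(t[0]-t[1])[:2]; print("sep",np.hypot(*yv))
best=None
for a in np.radians(np.arange(-85,-20,.5)):
    ex=np.array([np.cos(a),np.sin(a)]); ey=np.array([-ex[1],ex[0]])
    y=(Q[:,:2]-tm[:2])@ey; x=(Q[:,:2]-tm[:2])@ex; s=(x<110)
    yp,yn=y[s&(y>0)],y[s&(y<0)]; c=yp.var()+yn.var()
    if best is None or c<best[0]: best=(c,np.degrees(a),yp.mean(),yn.mean(),x.min(),x.max())
print(best)
a=np.radians(best[1]);ex=np.array([np.cos(a),np.sin(a)]);ey=np.array([-ex[1],ex[0]]);x=(Q[:,:2]-tm[:2])@ex
for k in range(-10,140,8):
    s=(x>=k/1e3)&(x<(k+8)/1e3)
    if s.sum(): print(k,s.sum(),np.round(np.median(Q[s,2]),3),end="; ")
# pail rim
b[:]=0; b[185:250,285:360]=1
m=b&(z>.088)&(z<.105); R=P[m][:,:2]; 
c=np.array([.555,-.09])
for _ in range(20):
    r=np.hypot(*(R-c).T); k=np.abs(r-.054)<.006
    A=np.c_[2*R[k],np.ones(k.sum())]; sol=np.linalg.lstsq(A,(R[k]**2).sum(1),rcond=None)[0]; c=sol[:2]
print("\npail",c,np.sqrt(sol[2]+c@c),k.sum())
# roll
b[:]=0; b[245:275,295:335]=1
m=b&(im.max(-1)<60)&(z>.06); comps(m,P,10)
E
```

```text
tips top [[ 0.622 -0.303  0.256]
 [ 0.564 -0.341  0.256]]
sep 0.06947725384962491
(np.float64(0.000256147705778883), np.float64(-50.5), np.float64(0.02426536659281106), np.float64(-0.030475932965287115), np.float64(-0.007972313974025806), np.float64(0.13735428503875308))
-10 11 0.256; -2 13 0.254; 6 15 0.235; 14 24 0.232; 22 25 0.23; 30 37 0.234; 38 34 0.237; 46 34 0.241; 54 26 0.241; 62 32 0.242; 70 33 0.244; 78 31 0.246; 86 30 0.247; 94 28 0.248; 102 36 0.249; 110 27 0.25; 118 164 0.249; 126 118 0.253; 134 14 0.253; 
pail [ 0.55607334 -0.09013546] 0.054556044605344585 110
[314. 258.] 106 mean [ 0.475 -0.065  0.098] zmax 0.102 rect [475. -66.] [40. 14.] 77
```

```bash
python3 - <<'E'
from meas import *
D=np.load("/tmp/top.npz"); im,P=D["im"],D["P"]; z=P[...,2]
print("rim",ray("top",324,216.7,.095),"roll",ray("top",280+116/3.3,135+370/3,.09), "hinges",ray("top",280+62/3.3,135+225/3,.085),ray("top",280+230/3.3,135+255/3,.085))
S=np.load("/tmp/scene.npz"); im2,P2=S["im"],S["P"]
g=im2.max(-1); b=np.zeros(g.shape,bool); b[222:245,210:250]=1
comps(b&(g<50),P2,10)
z2=P2[...,2]; b[:]=0; b[235:270,218:278]=1
R=P2[b&(z2>.088)&(z2<.1)][:,:2]; print(len(R),cv2.minEnclosingCircle(R.astype(np.float32)))
# prongs in hook frame
ex=np.array([np.cos(np.radians(-57.5)),np.sin(np.radians(-57.5))]);ey=np.array([-ex[1],ex[0]])
for PP,zz,lim in((P,z,(slice(140,250),slice(425,520))),(P2,z2,(slice(245,330),slice(85,185)))):
    b=np.zeros(zz.shape,bool); b[lim]=1; Q=PP[b&(zz>.22)&(zz<.27)]; q=Q[:,:2]-np.array([.606,-.342]); x=q@ex;y=q@ey
    for s0,s1 in((-.035,-.015),(.0,.03),(.03,.06),(.06,.085)):
        s=(x>s0)&(x<s1); print(s0,[ (np.round(np.median(y[s&k]),4),np.round(np.median(x[s&k]),4),np.round(np.percentile(Q[s&k,2],95),3),(s&k).sum()) for k in(y>0,y<0) if (s&k).sum()])
E
```

```text
rim [ 0.57350691 -0.08617423  0.095     ] roll [ 0.47576869 -0.06744928  0.09      ] hinges [ 0.58964024 -0.02698648  0.085     ] [ 0.56899177 -0.14753365  0.085     ]
[228. 232.] 100 mean [ 0.483 -0.068  0.094] zmax 0.099 rect [450. -32.] [ 40. 132.] 43
347 ((0.5547542572021484, -0.08546893298625946), 0.08423059433698654)
-0.035 [(np.float64(0.0347), np.float64(-0.0235), np.float64(0.258), np.int64(14)), (np.float64(-0.0325), np.float64(-0.0235), np.float64(0.257), np.int64(14))]
0.0 [(np.float64(0.0351), np.float64(0.0148), np.float64(0.243), np.int64(60)), (np.float64(-0.0326), np.float64(0.015), np.float64(0.243), np.int64(63))]
0.03 [(np.float64(0.0353), np.float64(0.0439), np.float64(0.248), np.int64(57)), (np.float64(-0.0324), np.float64(0.045), np.float64(0.247), np.int64(55))]
0.06 [(np.float64(0.0357), np.float64(0.0722), np.float64(0.252), np.int64(48)), (np.float64(-0.0322), np.float64(0.072), np.float64(0.25), np.int64(49))]
-0.035 [(np.float64(0.0392), np.float64(-0.0177), np.float64(0.256), np.int64(29)), (np.float64(-0.029), np.float64(-0.0174), np.float64(0.256), np.int64(21))]
0.0 [(np.float64(0.0396), np.float64(0.0147), np.float64(0.242), np.int64(52)), (np.float64(-0.0285), np.float64(0.0141), np.float64(0.241), np.int64(52))]
0.03 [(np.float64(0.0392), np.float64(0.0463), np.float64(0.245), np.int64(56)), (np.float64(-0.0283), np.float64(0.0449), np.float64(0.246), np.int64(57))]
0.06 [(np.float64(0.0393), np.float64(0.0727), np.float64(0.249), np.int64(57)), (np.float64(-0.0285), np.float64(0.0727), np.float64(0.249), np.int64(58))]
```

```bash
cat >> h.py <<'E'
def plan(*T):
    "targets (x,y,z,yaw_deg) tool down; deltas from the previous target"
    s=status.get_state(); R=Ro.from_euler('xyz',s["tcp_rot"]); p=np.array(s["tcp_pos"])
    for t in T:
        R2=Ro.from_euler('xyz',[np.pi,0,np.radians(t[3])]); q=np.array(t[:3])
        print(t,np.round(R.inv().apply(q-p)/.25,3).tolist(),np.round((R.inv()*R2).as_rotvec()/(np.pi/2),3).tolist()); R,p=R2,q
E
python3 - <<'E'
from h import *
plan((.38,.42,.26,130),(.48,.22,.26,90),(.5,.02,.26,50),(.5,-.15,.24,10),(.436,-.259,.1,-15),(.436,-.259,.003,-15),(.436,-.259,.2,-15),(.58,-.087,.18,-15),(.58,-.087,.05,-15))
E
```

```text
(0.38, 0.42, 0.26, 130) [-1.017, -0.475, -0.116] [-0.001, 0.0, 0.384]
(0.48, 0.22, 0.26, 90) [-0.87, -0.208, -0.0] [0.0, -0.0, 0.444]
(0.5, 0.02, 0.26, 50) [-0.8, 0.08, 0.0] [0.0, -0.0, 0.444]
(0.5, -0.15, 0.24, 10) [-0.521, 0.437, 0.08] [-0.0, -0.0, 0.444]
(0.436, -0.259, 0.1, -15) [-0.328, 0.385, 0.56] [0.0, -0.0, 0.278]
(0.436, -0.259, 0.003, -15) [0.0, -0.0, 0.388] [0.0, 0.0, 0.0]
(0.436, -0.259, 0.2, -15) [-0.0, 0.0, -0.788] [0.0, 0.0, 0.0]
(0.58, -0.087, 0.18, -15) [0.378, -0.814, 0.08] [0.0, 0.0, 0.0]
(0.58, -0.087, 0.05, -15) [0.0, -0.0, 0.52] [0.0, 0.0, 0.0]
```

>>> carry_out(deltas=[[[-1, -0.475, -0.116], [0, 0, 0.384]], [[-1, -0.475, -0.116], [0, 0, 0.384]], [[-1, -0.475, -0.116], [0, 0, 0.384]], [[-1, -0.475, -0.116], [0, 0, 0.384]], [[-1, -0.475, -0.116], [0, 0, 0.384]], [[-1, -0.475, -0.116], [0, 0, 0.384]], [[-1, -0.475, -0.116], [0, 0, 0.384]]], jaw=-0.6)

```text
clock: 0.8
tcp_pos: [0.3793, 0.4181, 0.2607]
tcp_rot: [3.141, 0.001, 2.263]
force: [0.8, 0.3, -0.8]
finger_gap: 0.0681
grip_force: 0.0
```

>>> carry_out(deltas=[[[-0.87, -0.208, 0], [0, 0, 0.444]], [[-0.87, -0.208, 0], [0, 0, 0.444]], [[-0.87, -0.208, 0], [0, 0, 0.444]], [[-0.87, -0.208, 0], [0, 0, 0.444]], [[-0.87, -0.208, 0], [0, 0, 0.444]], [[-0.87, -0.208, 0], [0, 0, 0.444]], [[-0.87, -0.208, 0], [0, 0, 0.444]]])

```text
clock: 1.5
tcp_pos: [0.4754, 0.222, 0.2601]
tcp_rot: [-3.141, 0.0, 1.573]
force: [-0.3, 0.4, -0.2]
finger_gap: 0.0683
grip_force: 0.0
```

>>> carry_out(deltas=[[[-0.8, 0.08, 0], [0, 0, 0.444]], [[-0.8, 0.08, 0], [0, 0, 0.444]], [[-0.8, 0.08, 0], [0, 0, 0.444]], [[-0.8, 0.08, 0], [0, 0, 0.444]], [[-0.8, 0.08, 0], [0, 0, 0.444]], [[-0.8, 0.08, 0], [0, 0, 0.444]], [[-0.8, 0.08, 0], [0, 0, 0.444]]])

```text
clock: 2.2
tcp_pos: [0.4958, 0.0233, 0.2601]
tcp_rot: [-3.141, 0.0, 0.881]
force: [0.4, 0.4, 0.3]
finger_gap: 0.0686
grip_force: 0.0
```

>>> carry_out(deltas=[[[-0.52, 0.437, 0.08], [0, 0, 0.444]], [[-0.52, 0.437, 0.08], [0, 0, 0.444]], [[-0.52, 0.437, 0.08], [0, 0, 0.444]], [[-0.52, 0.437, 0.08], [0, 0, 0.444]], [[-0.52, 0.437, 0.08], [0, 0, 0.444]], [[-0.52, 0.437, 0.08], [0, 0, 0.444]], [[-0.52, 0.437, 0.08], [0, 0, 0.444]]])

```text
clock: 2.9
tcp_pos: [0.4966, -0.1469, 0.2401]
tcp_rot: [-3.141, 0.0, 0.184]
force: [0.0, 0.7, 0.4]
finger_gap: 0.0684
grip_force: 0.0
```

>>> carry_out(deltas=[[[-0.328, 0.385, 0.56], [0, 0, 0.278]], [[-0.328, 0.385, 0.56], [0, 0, 0.278]], [[-0.328, 0.385, 0.56], [0, 0, 0.278]], [[-0.328, 0.385, 0.56], [0, 0, 0.278]], [[-0.328, 0.385, 0.56], [0, 0, 0.278]], [[-0.328, 0.385, 0.56], [0, 0, 0.278]], [[-0.328, 0.385, 0.56], [0, 0, 0.278]]])

```text
clock: 3.6
tcp_pos: [0.4337, -0.2566, 0.1011]
tcp_rot: [-3.141, -0.001, -0.256]
force: [0.6, 1.0, 0.7]
finger_gap: 0.0686
grip_force: 0.0
```

```bash
python3 - <<'E'
from h import *
plan((.436,-.259,.003,-15))
E
```

```text
(0.436, -0.259, 0.003, -15) [0.011, 0.007, 0.392] [-0.0, -0.001, 0.004]
```

>>> carry_out(deltas=[[[0.01, 0.006, 0.2], [0, 0, 0]], [[0.01, 0.006, 0.3], [0, 0, 0]], [[0.01, 0.006, 0.392], [0, 0, 0]], [[0.01, 0.006, 0.392], [0, 0, 0]]])

```text
clock: 4.0
tcp_pos: [0.4346, -0.2582, 0.0012]
tcp_rot: [-3.141, 0.002, -0.257]
force: [0.2, 1.3, 1.2]
finger_gap: 0.0684
grip_force: 0.0
```

>>> carry_out(deltas=[[[0, 0, 0], [0, 0, 0]], [[0, 0, 0], [0, 0, 0]], [[0, 0, 0], [0, 0, 0]], [[0, 0, 0], [0, 0, 0]], [[0, 0, 0], [0, 0, 0]], [[0, 0, 0], [0, 0, 0]]], jaw=1)

```text
clock: 4.6
tcp_pos: [0.4354, -0.2598, 0.0039]
tcp_rot: [-3.141, -0.002, -0.26]
force: [-1.8, 3.7, 16.5]
finger_gap: 0.0287
grip_force: 58.7
```

>>> carry_out(deltas=[[[0, 0, -0.2], [0, 0, 0]], [[0, 0, -0.4], [0, 0, 0]], [[0, 0, -0.6], [0, 0, 0]], [[0, 0, -0.788], [0, 0, 0]], [[0, 0, -0.788], [0, 0, 0]], [[0, 0, -0.788], [0, 0, 0]]])

```text
clock: 5.2
tcp_pos: [0.435, -0.2595, 0.2006]
tcp_rot: [-3.14, -0.003, -0.259]
force: [0.2, 0.2, -1.5]
finger_gap: 0.0288
grip_force: 60.7
```

>>> carry_out(deltas=[[[0.378, -0.814, 0.08], [0, 0, 0]], [[0.378, -0.814, 0.08], [0, 0, 0]], [[0.378, -0.814, 0.08], [0, 0, 0]], [[0.378, -0.814, 0.08], [0, 0, 0]], [[0.378, -0.814, 0.08], [0, 0, 0]], [[0.378, -0.814, 0.08], [0, 0, 0]], [[0.378, -0.814, 0.08], [0, 0, 0]]])

```text
clock: 5.9
tcp_pos: [0.5774, -0.0876, 0.1783]
tcp_rot: [3.141, 0.002, -0.26]
force: [-0.7, -0.2, -0.3]
finger_gap: 0.0285
grip_force: 60.7
```

>>> carry_out(deltas=[[[0.01, 0, 0.17], [0, 0, 0]], [[0.01, 0, 0.34], [0, 0, 0]], [[0.01, 0, 0.51], [0, 0, 0]], [[0.01, 0, 0.51], [0, 0, 0]], [[0.01, 0, 0.51], [0, 0, 0]]])

```text
clock: 6.4
tcp_pos: [0.58, -0.0896, 0.0527]
tcp_rot: [3.141, 0.001, -0.262]
force: [0.3, -0.9, 0.1]
finger_gap: 0.0288
grip_force: 61.1
```

>>> carry_out(deltas=[[[0, 0, 0], [0, 0, 0]], [[0, 0, 0], [0, 0, 0]], [[0, 0, 0], [0, 0, 0]], [[0, 0, 0], [0, 0, 0]]], jaw=-0.15)

```text
clock: 6.8
tcp_pos: [0.5809, -0.0881, 0.0526]
tcp_rot: [-3.141, -0.001, -0.26]
force: [-0.0, 0.3, -0.2]
finger_gap: 0.0492
grip_force: 0.0
```

>>> carry_out(deltas=[[[0, 0, -0.2], [0, 0, 0]], [[0, 0, -0.4], [0, 0, 0]], [[0, 0, -0.55], [0, 0, 0]], [[0, 0, -0.55], [0, 0, 0]], [[0, 0, -0.55], [0, 0, 0]]])

```text
clock: 7.3
tcp_pos: [0.5807, -0.0879, 0.19]
tcp_rot: [-3.141, -0.001, -0.26]
force: [0.2, 0.7, 0.1]
finger_gap: 0.0488
grip_force: 0.0
```

```bash
python3 - <<'E'
from h import *
plan((.51,-.23,.19,-5),(.432,-.361,.1,6),(.432,-.361,.006,6),(.432,-.361,.2,6),(.51,-.22,.2,-5),(.58,-.087,.18,-15),(.58,-.087,.06,-15),(.58,-.087,.18,-15),(.45,-.22,.18,-12),(.354,-.282,.1,-8),(.354,-.282,.006,-8),(.354,-.282,.2,-8),(.45,-.22,.2,-12),(.58,-.087,.18,-15))
E
```

```text
(0.51, -0.23, 0.19, -5) [-0.127, 0.622, -0.001] [-0.001, -0.001, -0.11]
(0.432, -0.361, 0.1, 6) [-0.265, 0.549, 0.36] [0.0, 0.0, -0.122]
(0.432, -0.361, 0.006, 6) [0.0, -0.0, 0.376] [0.0, 0.0, 0.0]
(0.432, -0.361, 0.2, 6) [0.0, 0.0, -0.776] [0.0, 0.0, 0.0]
(0.51, -0.22, 0.2, -5) [0.369, -0.528, -0.0] [-0.0, -0.0, 0.122]
(0.58, -0.087, 0.18, -15) [0.233, -0.554, 0.08] [-0.0, -0.0, 0.111]
(0.58, -0.087, 0.06, -15) [0.0, -0.0, 0.48] [0.0, 0.0, 0.0]
(0.58, -0.087, 0.18, -15) [-0.0, 0.0, -0.48] [0.0, 0.0, 0.0]
(0.45, -0.22, 0.18, -12) [-0.365, 0.648, 0.0] [0.0, 0.0, -0.033]
(0.354, -0.282, 0.1, -8) [-0.324, 0.322, 0.32] [0.0, 0.0, -0.044]
(0.354, -0.282, 0.006, -8) [0.0, -0.0, 0.376] [0.0, 0.0, 0.0]
(0.354, -0.282, 0.2, -8) [0.0, 0.0, -0.776] [0.0, 0.0, 0.0]
(0.45, -0.22, 0.2, -12) [0.346, -0.299, -0.0] [-0.0, -0.0, 0.044]
(0.58, -0.087, 0.18, -15) [0.398, -0.628, 0.08] [-0.0, -0.0, 0.033]
```

>>> carry_out(deltas=[[[-0.127, 0.622, 0], [0, 0, -0.11]], [[-0.127, 0.622, 0], [0, 0, -0.11]], [[-0.127, 0.622, 0], [0, 0, -0.11]], [[-0.127, 0.622, 0], [0, 0, -0.11]], [[-0.127, 0.622, 0], [0, 0, -0.11]]], jaw=-0.6)

```text
clock: 7.8
tcp_pos: [0.5083, -0.2318, 0.1886]
tcp_rot: [3.142, 0.001, -0.091]
force: [0.1, 1.4, -0.5]
finger_gap: 0.0682
grip_force: 0.0
```

>>> carry_out(deltas=[[[-0.265, 0.549, 0.36], [0, 0, -0.122]], [[-0.265, 0.549, 0.36], [0, 0, -0.122]], [[-0.265, 0.549, 0.36], [0, 0, -0.122]], [[-0.265, 0.549, 0.36], [0, 0, -0.122]], [[-0.265, 0.549, 0.36], [0, 0, -0.122]], [[-0.265, 0.549, 0.36], [0, 0, -0.122]], [[-0.265, 0.549, 0.36], [0, 0, -0.122]]])

```text
clock: 8.5
tcp_pos: [0.4331, -0.3597, 0.0992]
tcp_rot: [-3.141, -0.0, 0.106]
force: [-0.3, -0.1, 0.8]
finger_gap: 0.0678
grip_force: 0.0
```

>>> carry_out(deltas=[[[0, 0, 0.15], [0, 0, 0]], [[0, 0, 0.3], [0, 0, 0]], [[0, 0, 0.376], [0, 0, 0]], [[0, 0, 0.376], [0, 0, 0]]])

```text
clock: 8.9
tcp_pos: [0.4319, -0.3591, 0.0035]
tcp_rot: [-3.139, 0.002, 0.106]
force: [-0.3, -1.0, 1.0]
finger_gap: 0.0682
grip_force: 0.0
```

>>> carry_out(deltas=[[[0, 0, 0], [0, 0, 0]], [[0, 0, 0], [0, 0, 0]], [[0, 0, 0], [0, 0, 0]], [[0, 0, 0], [0, 0, 0]], [[0, 0, 0], [0, 0, 0]], [[0, 0, 0], [0, 0, 0]]], jaw=1)

```text
clock: 9.5
tcp_pos: [0.4328, -0.3613, 0.0069]
tcp_rot: [3.141, -0.002, 0.105]
force: [-0.7, 3.2, 12.5]
finger_gap: 0.0284
grip_force: 59.5
```

>>> carry_out(deltas=[[[0, 0, -0.2], [0, 0, 0]], [[0, 0, -0.4], [0, 0, 0]], [[0, 0, -0.6], [0, 0, 0]], [[0, 0, -0.776], [0, 0, 0]], [[0, 0, -0.776], [0, 0, 0]], [[0, 0, -0.776], [0, 0, 0]]])

```text
clock: 10.1
tcp_pos: [0.4323, -0.361, 0.2008]
tcp_rot: [3.141, -0.003, 0.105]
force: [-0.3, 0.7, -0.4]
finger_gap: 0.0283
grip_force: 60.2
```

>>> carry_out(deltas=[[[0.369, -0.528, 0], [0, 0, 0.122]], [[0.369, -0.528, 0], [0, 0, 0.122]], [[0.369, -0.528, 0], [0, 0, 0.122]], [[0.369, -0.528, 0], [0, 0, 0.122]], [[0.369, -0.528, 0], [0, 0, 0.122]]])

```text
clock: 10.6
tcp_pos: [0.5107, -0.2175, 0.1983]
tcp_rot: [-3.141, 0.002, -0.083]
force: [0.2, -0.4, -1.3]
finger_gap: 0.029
grip_force: 60.2
```

>>> carry_out(deltas=[[[0.233, -0.554, 0.08], [0, 0, 0.111]], [[0.233, -0.554, 0.08], [0, 0, 0.111]], [[0.233, -0.554, 0.08], [0, 0, 0.111]], [[0.233, -0.554, 0.08], [0, 0, 0.111]], [[0.233, -0.554, 0.08], [0, 0, 0.111]], [[0.233, -0.554, 0.08], [0, 0, 0.111]]])

```text
clock: 11.2
tcp_pos: [0.5791, -0.0896, 0.1793]
tcp_rot: [3.141, 0.0, -0.265]
force: [-0.2, -0.4, -0.0]
finger_gap: 0.0286
grip_force: 60.1
```

>>> carry_out(deltas=[[[0, 0, 0.17], [0, 0, 0]], [[0, 0, 0.34], [0, 0, 0]], [[0, 0, 0.48], [0, 0, 0]], [[0, 0, 0.48], [0, 0, 0]], [[0, 0, 0.48], [0, 0, 0]]])

```text
clock: 11.7
tcp_pos: [0.5798, -0.0892, 0.0604]
tcp_rot: [3.141, -0.0, -0.264]
force: [0.1, -0.7, -0.4]
finger_gap: 0.0286
grip_force: 60.1
```

>>> carry_out(deltas=[[[0, 0, 0], [0, 0, 0]], [[0, 0, 0], [0, 0, 0]], [[0, 0, 0], [0, 0, 0]], [[0, 0, 0], [0, 0, 0]]], jaw=-0.15)

```text
clock: 12.1
tcp_pos: [0.5803, -0.0873, 0.06]
tcp_rot: [-3.141, -0.001, -0.262]
force: [-0.1, 1.0, -0.1]
finger_gap: 0.0492
grip_force: 0.0
```

>>> carry_out(deltas=[[[0, 0, -0.2], [0, 0, 0]], [[0, 0, -0.4], [0, 0, 0]], [[0, 0, -0.48], [0, 0, 0]], [[0, 0, -0.48], [0, 0, 0]]])

```text
clock: 12.5
tcp_pos: [0.5813, -0.0876, 0.1825]
tcp_rot: [-3.14, -0.005, -0.262]
force: [-0.2, 0.4, -1.0]
finger_gap: 0.049
grip_force: 0.0
```

>>> carry_out(deltas=[[[-0.365, 0.648, 0], [0, 0, -0.033]], [[-0.365, 0.648, 0], [0, 0, -0.033]], [[-0.365, 0.648, 0], [0, 0, -0.033]], [[-0.365, 0.648, 0], [0, 0, -0.033]], [[-0.365, 0.648, 0], [0, 0, -0.033]], [[-0.365, 0.648, 0], [0, 0, -0.033]]], jaw=-0.6)

```text
clock: 13.1
tcp_pos: [0.4495, -0.2203, 0.179]
tcp_rot: [-3.141, 0.0, -0.211]
force: [0.0, -0.1, 0.0]
finger_gap: 0.0685
grip_force: 0.0
```

>>> carry_out(deltas=[[[-0.324, 0.322, 0.32], [0, 0, -0.044]], [[-0.324, 0.322, 0.32], [0, 0, -0.044]], [[-0.324, 0.322, 0.32], [0, 0, -0.044]], [[-0.324, 0.322, 0.32], [0, 0, -0.044]], [[-0.324, 0.322, 0.32], [0, 0, -0.044]], [[-0.324, 0.322, 0.32], [0, 0, -0.044]]])

```text
clock: 13.7
tcp_pos: [0.3553, -0.2815, 0.0995]
tcp_rot: [3.141, -0.0, -0.139]
force: [-0.0, -0.1, 0.3]
finger_gap: 0.068
grip_force: 0.0
```

>>> carry_out(deltas=[[[0, 0, 0.15], [0, 0, 0]], [[0, 0, 0.3], [0, 0, 0]], [[0, 0, 0.376], [0, 0, 0]], [[0, 0, 0.376], [0, 0, 0]]])

```text
clock: 14.1
tcp_pos: [0.354, -0.281, 0.0038]
tcp_rot: [-3.141, 0.002, -0.139]
force: [-0.4, 0.0, 0.3]
finger_gap: 0.0684
grip_force: 0.0
```

>>> carry_out(deltas=[[[0, 0, 0], [0, 0, 0]], [[0, 0, 0], [0, 0, 0]], [[0, 0, 0], [0, 0, 0]], [[0, 0, 0], [0, 0, 0]], [[0, 0, 0], [0, 0, 0]], [[0, 0, 0], [0, 0, 0]]], jaw=1)

```text
clock: 14.7
tcp_pos: [0.3549, -0.2822, 0.0067]
tcp_rot: [3.142, -0.002, -0.141]
force: [-2.4, 4.0, 18.0]
finger_gap: 0.0289
grip_force: 58.3
```

>>> carry_out(deltas=[[[0, 0, -0.2], [0, 0, 0]], [[0, 0, -0.4], [0, 0, 0]], [[0, 0, -0.6], [0, 0, 0]], [[0, 0, -0.776], [0, 0, 0]], [[0, 0, -0.776], [0, 0, 0]], [[0, 0, -0.776], [0, 0, 0]]])

```text
clock: 15.3
tcp_pos: [0.3546, -0.2816, 0.2003]
tcp_rot: [-3.141, -0.003, -0.14]
force: [-0.2, -0.1, -1.6]
finger_gap: 0.0285
grip_force: 61.0
```

>>> carry_out(deltas=[[[0.346, -0.299, 0], [0, 0, 0.044]], [[0.346, -0.299, 0], [0, 0, 0.044]], [[0.346, -0.299, 0], [0, 0, 0.044]], [[0.346, -0.299, 0], [0, 0, 0.044]], [[0.346, -0.299, 0], [0, 0, 0.044]]])

```text
clock: 15.8
tcp_pos: [0.4489, -0.2207, 0.1985]
tcp_rot: [3.141, 0.002, -0.211]
force: [0.2, -0.8, -0.8]
finger_gap: 0.0285
grip_force: 61.0
```

>>> carry_out(deltas=[[[0.398, -0.628, 0.08], [0, 0, 0.033]], [[0.398, -0.628, 0.08], [0, 0, 0.033]], [[0.398, -0.628, 0.08], [0, 0, 0.033]], [[0.398, -0.628, 0.08], [0, 0, 0.033]], [[0.398, -0.628, 0.08], [0, 0, 0.033]], [[0.398, -0.628, 0.08], [0, 0, 0.033]], [[0.398, -0.628, 0.08], [0, 0, 0.033]]])

```text
clock: 16.5
tcp_pos: [0.579, -0.0893, 0.1794]
tcp_rot: [3.141, 0.0, -0.265]
force: [-0.5, -0.5, 0.0]
finger_gap: 0.0285
grip_force: 61.0
```

>>> carry_out(deltas=[[[0, 0, 0.17], [0, 0, 0]], [[0, 0, 0.34], [0, 0, 0]], [[0, 0, 0.46], [0, 0, 0]], [[0, 0, 0.46], [0, 0, 0]], [[0, 0, 0.46], [0, 0, 0]]])

```text
clock: 17.0
tcp_pos: [0.5795, -0.0888, 0.0649]
tcp_rot: [3.141, 0.0, -0.264]
force: [0.4, 0.4, 0.3]
finger_gap: 0.0288
grip_force: 64.3
```

>>> carry_out(deltas=[[[0, 0, 0], [0, 0, 0]], [[0, 0, 0], [0, 0, 0]], [[0, 0, 0], [0, 0, 0]], [[0, 0, 0], [0, 0, 0]]], jaw=-0.15)

```text
clock: 17.4
tcp_pos: [0.5802, -0.0874, 0.0648]
tcp_rot: [-3.141, -0.001, -0.262]
force: [0.3, -0.4, 0.1]
finger_gap: 0.0489
grip_force: 0.0
```

>>> carry_out(deltas=[[[0, 0, -0.2], [0, 0, 0]], [[0, 0, -0.4], [0, 0, 0]], [[0, 0, -0.6], [0, 0, 0]], [[0, 0, -0.6], [0, 0, 0]]])

```text
clock: 17.8
tcp_pos: [0.5823, -0.0884, 0.2204]
tcp_rot: [-3.139, -0.008, -0.262]
force: [0.8, -0.3, -0.0]
finger_gap: 0.0492
grip_force: 0.0
```

>>> carry_out(deltas=[[[-0.5, 0.8, 0], [0, 0, -0.4]], [[-0.5, 0.8, 0], [0, 0, -0.4]], [[-0.5, 0.8, 0], [0, 0, -0.4]], [[-0.5, 0.8, 0], [0, 0, -0.4]], [[-0.5, 0.8, 0], [0, 0, -0.4]], [[-0.5, 0.8, 0], [0, 0, -0.4]], [[-0.5, 0.8, 0], [0, 0, -0.4]], [[-0.5, 0.8, 0], [0, 0, -0.4]]])

```text
clock: 18.6
tcp_pos: [0.4082, -0.2476, 0.2144]
tcp_rot: [3.141, -0.0, 0.367]
force: [-1.2, 0.2, -0.2]
finger_gap: 0.049
grip_force: 0.0
```

```bash
python3 - <<'E'
from h import *
im,P=snap("top","top1.png"); np.savez("/tmp/top",im=im,P=P)
i2,P2=snap("scene","scene1.png"); np.savez("/tmp/scene",im=i2,P=P2)
a=cv2.resize(im[180:290,270:370],None,fx=4,fy=4); b=cv2.resize(i2[205:315,195:295],None,fx=4,fy=4)
cv2.imwrite("pics/c1.png",np.hstack([a,b]))
E
```

View pics/c1.png

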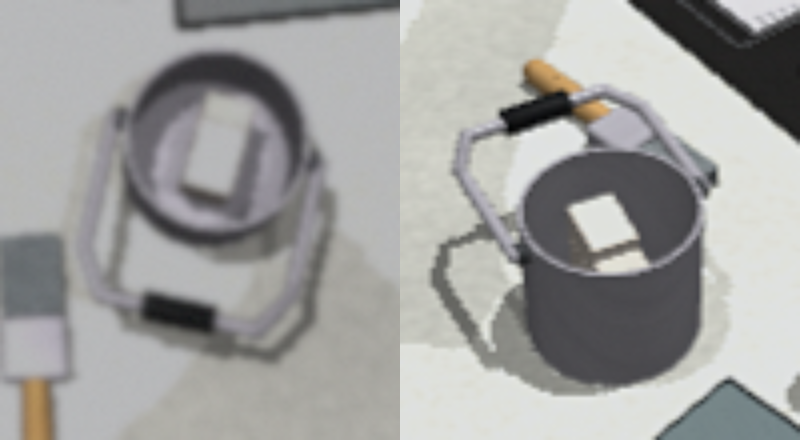

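```bash
python3 - <<'E'
from h import *
for z in(.085,.09,.095,.1,.11): print(z,ray("top",314.5,258.2,z)[:2].round(4),ray("scene",229,233.2,z)[:2].round(4))
# rim in both
for z in(.095,): print("rim",ray("top",270+218/4,180+147/4,z).round(4),ray("scene",195+213/4,205+213/4,z).round(4))
p=np.array
s=status.get_state();print(s["tcp_pos"])
plan((.47,-.18,.2,60),(.477,-.0675,.18,79),(.477,-.0675,.071,79))
E
```

```text
0.085 [ 0.4765 -0.0662] [ 0.4772 -0.0629]
0.09 [ 0.476  -0.0659] [ 0.4819 -0.0661]
0.095 [ 0.4756 -0.0657] [ 0.4867 -0.0694]
0.1 [ 0.4751 -0.0654] [ 0.4915 -0.0727]
0.11 [ 0.4742 -0.0649] [ 0.5011 -0.0792]
rim [ 0.5734 -0.0873  0.095 ] [ 0.5873 -0.0877  0.095 ]
[ 0.40822234 -0.24752786  0.21422078]
(0.47, -0.18, 0.2, 60) [0.328, -0.163, 0.057] [0.0, 0.0, -0.432]
(0.477, -0.0675, 0.18, 79) [0.404, -0.201, 0.08] [0.0, 0.0, -0.211]
(0.477, -0.0675, 0.071, 79) [0.0, -0.0, 0.436] [0.0, 0.0, 0.0]
```

```bash
python3 - <<'E'
from h import *
plan((.47,-.18,.2,60),(.4775,-.065,.18,77.6),(.4775,-.065,.068,77.6))
E
```

```text
(0.47, -0.18, 0.2, 60) [0.328, -0.163, 0.057] [0.0, 0.0, -0.432]
(0.4775, -0.065, 0.18, 77.6) [0.413, -0.204, 0.08] [-0.0, 0.0, -0.196]
(0.4775, -0.065, 0.068, 77.6) [0.0, -0.0, 0.448] [0.0, 0.0, 0.0]
```

>>> carry_out(deltas=[[[0.328, -0.163, 0.057], [0, 0, -0.432]], [[0.328, -0.163, 0.057], [0, 0, -0.432]], [[0.328, -0.163, 0.057], [0, 0, -0.432]], [[0.328, -0.163, 0.057], [0, 0, -0.432]], [[0.328, -0.163, 0.057], [0, 0, -0.432]], [[0.328, -0.163, 0.057], [0, 0, -0.432]]], jaw=0)

```text
clock: 19.3
tcp_pos: [0.4699, -0.1803, 0.1999]
tcp_rot: [-3.141, 0.0, 1.047]
force: [-0.3, 0.3, 0.2]
finger_gap: 0.043
grip_force: 0.0
```

>>> carry_out(deltas=[[[0.412, -0.206, 0.08], [0, 0, -0.195]], [[0.412, -0.206, 0.08], [0, 0, -0.195]], [[0.412, -0.206, 0.08], [0, 0, -0.195]], [[0.412, -0.206, 0.08], [0, 0, -0.195]], [[0.412, -0.206, 0.08], [0, 0, -0.195]], [[0.412, -0.206, 0.08], [0, 0, -0.195]]])

```text
clock: 19.9
tcp_pos: [0.4767, -0.067, 0.1802]
tcp_rot: [3.141, 0.0, 1.348]
force: [-0.6, -1.2, -0.1]
finger_gap: 0.0427
grip_force: 0.0
```

```bash
python3 - <<'E'
from h import *
plan((.4775,-.065,.068,77.6))
E
```

```text
(0.4775, -0.065, 0.068, 77.6) [0.009, 0.001, 0.449] [0.0, 0.0, -0.004]
```

>>> carry_out(deltas=[[[0, 0, 0.15], [0, 0, 0]], [[0, 0, 0.3], [0, 0, 0]], [[0, 0, 0.448], [0, 0, 0]], [[0, 0, 0.448], [0, 0, 0]], [[0, 0, 0.448], [0, 0, 0]]])

```text
clock: 20.4
tcp_pos: [0.4767, -0.067, 0.0688]
tcp_rot: [-3.141, 0.001, 1.349]
force: [-0.2, -0.4, -1.0]
finger_gap: 0.0427
grip_force: 0.0
```

>>> carry_out(deltas=[[[0, 0, 0], [0, 0, 0]], [[0, 0, 0], [0, 0, 0]], [[0, 0, 0], [0, 0, 0]], [[0, 0, 0], [0, 0, 0]], [[0, 0, 0], [0, 0, 0]], [[0, 0, 0], [0, 0, 0]]], jaw=1)

```text
clock: 21.0
tcp_pos: [0.4769, -0.0659, 0.0683]
tcp_rot: [3.141, -0.0, 1.351]
force: [5.2, -0.4, -0.3]
finger_gap: 0.016
grip_force: 58.4
```

>>> carry_out(deltas=[[[0, 0.002, -0.044], [0, 0, 0]], [[0, 0.009, -0.087], [0, 0, 0]], [[0, 0.021, -0.13], [0, 0, 0]], [[0, 0.036, -0.171], [0, 0, 0]], [[0, 0.056, -0.21], [0, 0, 0]], [[0, 0.08, -0.247], [0, 0, 0]], [[0, 0.108, -0.281], [0, 0, 0]], [[0, 0.139, -0.312], [0, 0, 0]]])

```text
clock: 21.8
tcp_pos: [0.5109, -0.0735, 0.1467]
tcp_rot: [-3.141, 0.0, 1.351]
force: [2.7, 0.1, -3.9]
finger_gap: 0.0163
grip_force: 58.4
```

>>> carry_out(deltas=[[[0, 0.034, -0.028], [0, 0, 0]], [[0, 0.071, -0.052], [0, 0, 0]], [[0, 0.11, -0.072], [0, 0, 0]], [[0, 0.151, -0.087], [0, 0, 0]], [[0, 0.194, -0.099], [0, 0, 0]], [[0, 0.237, -0.106], [0, 0, 0]], [[0, 0.281, -0.108], [0, 0, 0]], [[0, 0.281, -0.108], [0, 0, 0]]])

```text
clock: 22.6
tcp_pos: [0.58, -0.0892, 0.1726]
tcp_rot: [-3.141, 0.001, 1.351]
force: [-0.4, -0.4, -7.6]
finger_gap: 0.0165
grip_force: 58.6
```

>>> carry_out(deltas=[[[0, 0, 0], [0, 0, 0]], [[0, 0, 0], [0, 0, 0]], [[0, 0, 0], [0, 0, 0]], [[0, 0, 0], [0, 0, 0]]])

```text
clock: 23.0
tcp_pos: [0.5789, -0.0886, 0.1731]
tcp_rot: [3.142, -0.0, 1.351]
force: [0.4, 0.7, -7.3]
finger_gap: 0.0163
grip_force: 58.6
```

```bash
python3 - <<'E'
from h import *
i2,P2=snap("scene","scene2.png")
print(status.get_state()["force"]); cv2.imwrite("pics/c2.png",cv2.resize(i2[130:330,60:340],None,fx=2.5,fy=2.5))
plan((.5,-.15,.33,60),(.55,-.27,.33,45),(.61,-.343,.285,32.5))
E
```

```text
[-0.28892779 -0.87136141 -8.9780007 ]
(0.5, -0.15, 0.33, 60) [-0.308, -0.255, -0.627] [0.0, -0.0, 0.194]
(0.55, -0.27, 0.33, 45) [-0.316, 0.413, 0.0] [0.0, -0.0, 0.167]
(0.61, -0.343, 0.285, 32.5) [-0.037, 0.376, 0.18] [0.0, -0.0, 0.139]
```

View pics/c2.png

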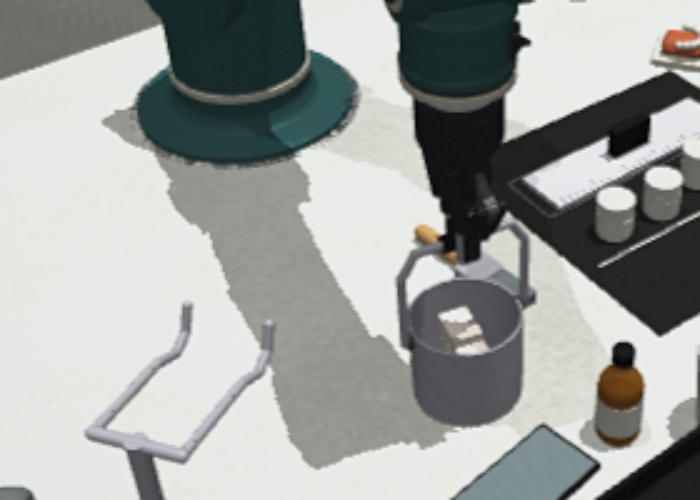

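```bash
python3 - <<'E'
from h import *
plan((.58,-.088,.278,77.6),(.555,-.153,.278,55),(.529,-.2165,.278,32.5),(.5694,-.28,.278,32.5),(.61,-.343,.278,32.5),(.61,-.343,.213,32.5))
E
```

```text
(0.58, -0.088, 0.278, 77.6) [0.004, 0.003, -0.419] [0.0, -0.0, -0.002]
(0.555, -0.153, 0.278, 55) [-0.275, -0.042, -0.0] [0.0, -0.0, 0.251]
(0.529, -0.2165, 0.278, 32.5) [-0.268, 0.06, 0.0] [0.0, -0.0, 0.25]
(0.5694, -0.28, 0.278, 32.5) [-0.0, 0.301, 0.0] [0.0, 0.0, 0.0]
(0.61, -0.343, 0.278, 32.5) [0.002, 0.3, 0.0] [0.0, 0.0, 0.0]
(0.61, -0.343, 0.213, 32.5) [-0.0, -0.0, 0.26] [0.0, 0.0, 0.0]
```

>>> carry_out(deltas=[[[0, 0, -0.04], [0, 0, 0]], [[0, 0, -0.1], [0, 0, 0]], [[0, 0, -0.17], [0, 0, 0]], [[0, 0, -0.24], [0, 0, 0]], [[0, 0, -0.31], [0, 0, 0]], [[0, 0, -0.38], [0, 0, 0]], [[0, 0, -0.42], [0, 0, 0]], [[0, 0, -0.42], [0, 0, 0]]])

```text
clock: 23.85
tcp_pos: [0.5797, -0.089, 0.28]
tcp_rot: [3.139, -0.001, 1.351]
force: [0.3, 0.2, -8.6]
finger_gap: 0.0159
grip_force: 59.2
```

>>> carry_out(deltas=[[[-0.02, -0.003, 0], [0, 0, 0.02]], [[-0.055, -0.008, 0], [0, 0, 0.05]], [[-0.1, -0.015, 0], [0, 0, 0.09]], [[-0.15, -0.023, 0], [0, 0, 0.135]], [[-0.195, -0.03, 0], [0, 0, 0.18]], [[-0.235, -0.036, 0], [0, 0, 0.215]], [[-0.262, -0.04, 0], [0, 0, 0.24]], [[-0.275, -0.042, 0], [0, 0, 0.251]]])

```text
clock: 24.65
tcp_pos: [0.5533, -0.1546, 0.2777]
tcp_rot: [-3.141, 0.001, 0.953]
force: [0.8, -1.0, -7.0]
finger_gap: 0.0158
grip_force: 59.1
```

>>> carry_out(deltas=[[[-0.02, 0.004, 0], [0, 0, 0.02]], [[-0.055, 0.012, 0], [0, 0, 0.05]], [[-0.1, 0.022, 0], [0, 0, 0.09]], [[-0.15, 0.034, 0], [0, 0, 0.135]], [[-0.195, 0.044, 0], [0, 0, 0.18]], [[-0.235, 0.053, 0], [0, 0, 0.215]], [[-0.258, 0.058, 0], [0, 0, 0.24]], [[-0.268, 0.06, 0], [0, 0, 0.25]]])

```text
clock: 25.45
tcp_pos: [0.5273, -0.2176, 0.2781]
tcp_rot: [3.141, 0.0, 0.561]
force: [0.4, -0.9, -7.3]
finger_gap: 0.0162
grip_force: 59.1
```

>>> carry_out(deltas=[[[0, 0, 0], [0, 0, 0]], [[0, 0, 0], [0, 0, 0]], [[0, 0, 0], [0, 0, 0]], [[0, 0, 0], [0, 0, 0]], [[0, 0, 0], [0, 0, 0]], [[0, 0, 0], [0, 0, 0]], [[0, 0, 0], [0, 0, 0]], [[0, 0, 0], [0, 0, 0]]])

```text
clock: 26.25
tcp_pos: [0.5276, -0.217, 0.2781]
tcp_rot: [3.141, -0.0, 0.564]
force: [-0.1, -0.2, -9.1]
finger_gap: 0.0164
grip_force: 59.2
```

```bash
python3 - <<'E'
from h import *
i2,P2=snap("scene","scene3.png"); i1,P1=snap("top","top3.png")
print(status.get_state()["force"]); cv2.imwrite("pics/c3.png",np.hstack([cv2.resize(i2[130:400,60:260],None,fx=2,fy=2),cv2.resize(i1[100:370,350:550],None,fx=2,fy=2)]))
E
```

```text
[ 0.25852797 -0.66407587 -8.79699508]
```

View pics/c3.png

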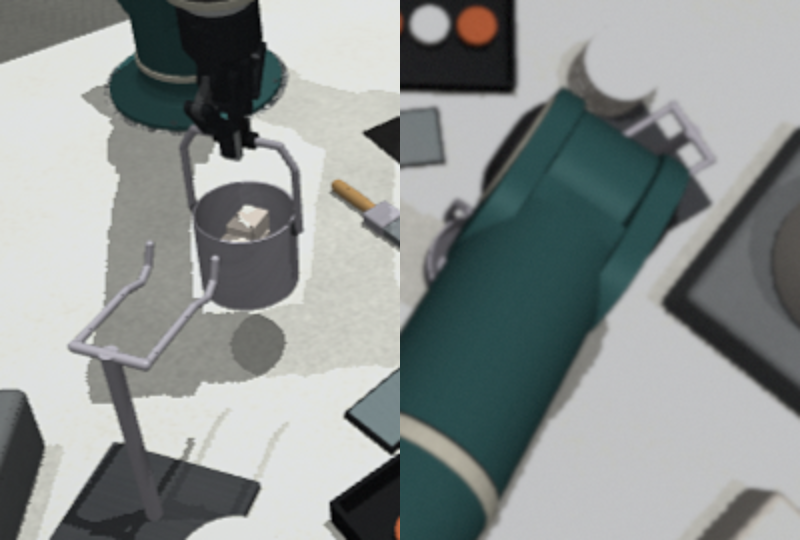

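```bash
python3 - <<'E'
from h import *
a=np.radians(-57.5);ex=np.array([np.cos(a),np.sin(a)]);ey=np.array([-ex[1],ex[0]])
P2=None
m=ray("scene",182.5,239.5,.192)[:2]
L=ray("scene",60+95.5,130+104,.192)[:2];R=ray("scene",60+149.5,130+115,.192)[:2]
q=np.array([.606,-.342])
for n,p in(("mid",m),("L",L),("R",R),("tcp",np.array(status.get_state()["tcp_pos"])[:2])): print(n,p.round(4),"hook x,y",((p-q)@ex).round(4),((p-q)@ey).round(4))
plan((.61,-.343,.278,32.5))
E
```

```text
mid [ 0.5335 -0.2213] hook x,y -0.1408 0.0037
L [ 0.4815 -0.2564] hook x,y -0.139 -0.059
R [ 0.5844 -0.1869] hook x,y -0.1424 0.0651
tcp [ 0.5276 -0.2171] hook x,y -0.1475 0.001
(0.61, -0.343, 0.278, 32.5) [0.009, 0.602, 0.001] [0.0, 0.0, -0.002]
```

>>> carry_out(deltas=[[[0.003, 0.02, 0], [0, 0, 0]], [[0.006, 0.05, 0], [0, 0, 0]], [[0.006, 0.09, 0], [0, 0, 0]], [[0.006, 0.135, 0], [0, 0, 0]], [[0.006, 0.18, 0], [0, 0, 0]], [[0.006, 0.225, 0], [0, 0, 0]], [[0.006, 0.265, 0], [0, 0, 0]], [[0.006, 0.3, 0], [0, 0, 0]]])

```text
clock: 27.15
tcp_pos: [0.5694, -0.2806, 0.278]
tcp_rot: [3.141, 0.0, 0.564]
force: [0.6, 0.1, -8.1]
finger_gap: 0.0162
grip_force: 59.1
```

>>> carry_out(deltas=[[[0, 0.04, 0], [0, 0, 0]], [[0, 0.085, 0], [0, 0, 0]], [[0, 0.13, 0], [0, 0, 0]], [[0, 0.175, 0], [0, 0, 0]], [[0, 0.215, 0], [0, 0, 0]], [[0, 0.25, 0], [0, 0, 0]], [[0, 0.275, 0], [0, 0, 0]], [[0, 0.288, 0], [0, 0, 0]]])

```text
clock: 27.95
tcp_pos: [0.6077, -0.3411, 0.2781]
tcp_rot: [3.141, 0.0, 0.564]
force: [0.5, -1.4, -8.0]
finger_gap: 0.016
grip_force: 59.1
```

>>> carry_out(deltas=[[[0, 0, 0], [0, 0, 0]], [[0, 0, 0], [0, 0, 0]], [[0, 0, 0], [0, 0, 0]], [[0, 0, 0], [0, 0, 0]], [[0, 0, 0], [0, 0, 0]], [[0, 0, 0], [0, 0, 0]]])

```text
clock: 28.55
tcp_pos: [0.6075, -0.3403, 0.2781]
tcp_rot: [3.142, -0.0, 0.564]
force: [-0.4, 0.7, -9.0]
finger_gap: 0.0159
grip_force: 59.1
```

```bash
python3 - <<'E'
from h import *
i2,P2=snap("scene","scene4.png")
print(status.get_state()["force"]); cv2.imwrite("pics/c4.png",cv2.resize(i2[190:400,60:240],None,fx=2.8,fy=2.8))
plan((.61,-.343,.213,32.5))
E
```

```text
[-0.26182784 -0.51315166 -8.05811086]
(0.61, -0.343, 0.213, 32.5) [0.003, 0.014, 0.261] [0.0, -0.0, -0.002]
```

View pics/c4.png

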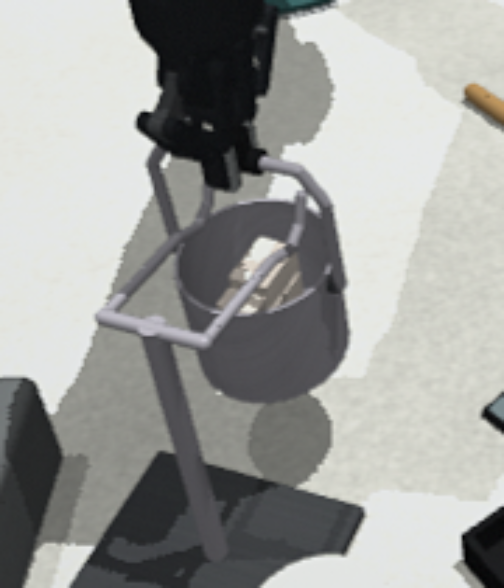

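>>> carry_out(deltas=[[[0, 0.004, 0.04], [0, 0, 0]], [[0, 0.008, 0.08], [0, 0, 0]], [[0, 0.008, 0.12], [0, 0, 0]], [[0, 0.008, 0.16], [0, 0, 0]], [[0, 0.008, 0.19], [0, 0, 0]], [[0, 0.008, 0.21], [0, 0, 0]], [[0, 0.008, 0.22], [0, 0, 0]], [[0, 0.008, 0.22], [0, 0, 0]]])

```text
clock: 29.4
tcp_pos: [0.6085, -0.3421, 0.2229]
tcp_rot: [-3.142, 0.0, 0.564]
force: [-0.3, -1.0, -8.3]
finger_gap: 0.0161
grip_force: 59.1
```

>>> carry_out(deltas=[[[0, 0, 0.01], [0, 0, 0]], [[0, 0, 0.02], [0, 0, 0]], [[0, 0, 0.03], [0, 0, 0]], [[0, 0, 0.036], [0, 0, 0]], [[0, 0, 0.036], [0, 0, 0]]])

```text
clock: 29.9
tcp_pos: [0.6094, -0.3433, 0.216]
tcp_rot: [3.138, -0.002, 0.564]
force: [3.4, -3.8, 5.0]
finger_gap: 0.0162
grip_force: 60.4
```

>>> carry_out(deltas=[[[0, 0, 0], [0, 0, 0]], [[0, 0, 0], [0, 0, 0]], [[0, 0, 0], [0, 0, 0]], [[0, 0, 0], [0, 0, 0]], [[0, 0, 0], [0, 0, 0]]], jaw=-0.05)

```text
clock: 30.4
tcp_pos: [0.6085, -0.3421, 0.214]
tcp_rot: [-3.142, 0.0, 0.564]
force: [-0.6, -0.2, -0.4]
finger_gap: 0.0449
grip_force: 0.0
```

>>> carry_out(deltas=[[[0, 0, -0.06], [0, 0, 0]], [[0, 0, -0.12], [0, 0, 0]], [[0, 0, -0.2], [0, 0, 0]], [[0, 0, -0.3], [0, 0, 0]], [[0, 0, -0.4], [0, 0, 0]], [[0, 0, -0.5], [0, 0, 0]], [[0, 0, -0.5], [0, 0, 0]]])

```text
clock: 31.1
tcp_pos: [0.609, -0.3432, 0.3443]
tcp_rot: [3.136, -0.003, 0.564]
force: [-0.6, -0.3, 0.9]
finger_gap: 0.0447
grip_force: 0.0
```

```bash
python3 - <<'E'
from h import *
i2,P2=snap("scene","scene5.png")
print(status.get_state()["force"]); cv2.imwrite("pics/c5.png",cv2.resize(i2[190:400,60:240],None,fx=2.8,fy=2.8))
plan((.48,-.22,.34,40),(.46,-.02,.34,70),(.44,.16,.34,90),(.40,.30,.2,90))
E
```

```text
[ 0.29047312  0.24319528 -0.3752336 ]
(0.48, -0.22, 0.34, 40) [-0.173, -0.69, 0.006] [0.002, -0.001, -0.085]
(0.46, -0.02, 0.34, 70) [0.453, -0.664, -0.0] [-0.0, 0.0, -0.333]
(0.44, 0.16, 0.34, 90) [0.649, -0.321, -0.0] [0.0, 0.0, -0.222]
(0.4, 0.3, 0.2, 90) [0.56, -0.16, 0.56] [0.0, 0.0, 0.0]
```

View pics/c5.png

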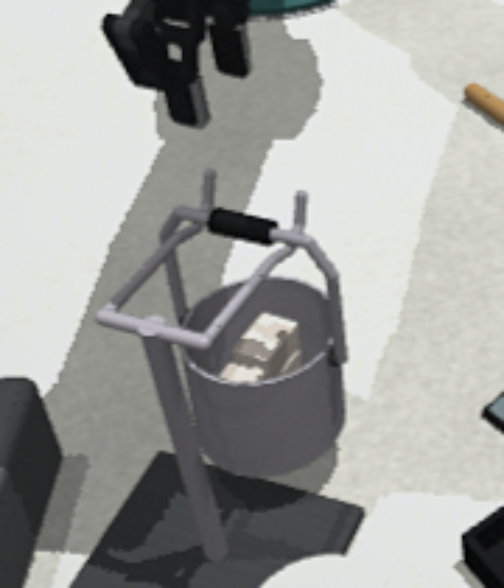

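>>> carry_out(deltas=[[[-0.173, -0.69, 0], [0, 0, -0.085]], [[-0.173, -0.69, 0], [0, 0, -0.085]], [[-0.173, -0.69, 0], [0, 0, -0.085]], [[-0.173, -0.69, 0], [0, 0, -0.085]], [[-0.173, -0.69, 0], [0, 0, -0.085]], [[-0.173, -0.69, 0], [0, 0, -0.085]]])

```text
clock: 31.75
tcp_pos: [0.4798, -0.2191, 0.3397]
tcp_rot: [3.141, -0.001, 0.699]
force: [0.9, 0.0, 0.6]
finger_gap: 0.0445
grip_force: 0.0
```

>>> carry_out(deltas=[[[0.453, -0.664, 0], [0, 0, -0.333]], [[0.453, -0.664, 0], [0, 0, -0.333]], [[0.453, -0.664, 0], [0, 0, -0.333]], [[0.453, -0.664, 0], [0, 0, -0.333]], [[0.453, -0.664, 0], [0, 0, -0.333]], [[0.453, -0.664, 0], [0, 0, -0.333]], [[0.453, -0.664, 0], [0, 0, -0.333]]])

```text
clock: 32.45
tcp_pos: [0.4603, -0.0208, 0.339]
tcp_rot: [-3.142, 0.001, 1.218]
force: [0.5, -0.6, 0.1]
finger_gap: 0.0447
grip_force: 0.0
```

```bash
cat > mat.py <<'E'
from meas import *
def mat(f):
    im,P=snap("top",f+"t.png"); i2,P2=snap("scene",f+"s.png"); np.savez("/tmp/mat",im=im,P=P,i2=i2,P2=P2)
    z=P[...,2]; g=im.max(-1)
    b=np.zeros(z.shape,bool); b[190:330,95:240]=1
    # line: bright pixels near predicted rows
    r=np.arange(420)[:,None]; c=np.arange(560)[None]
    pr=231+(c-108)*7/127
    m=b&(np.abs(r-pr)<4)&(z<.012)&(c>107)&(c<236)
    pts=[]
    for cc in range(109,234):
        col=np.where(m[:,cc])[0]
        if len(col)<5: continue
        w=np.clip(g[col,cc].astype(float)-60,0,None)
        if w.max()>30: pts.append(ray("top",cc,(w*col).sum()/w.sum(),.003)[:2])
    pts=np.array(pts); k=np.polyfit(pts[:,1],pts[:,0],1)
    res=pts[:,0]-np.polyval(k,pts[:,1]); ok=np.abs(res)<.003; k=np.polyfit(pts[ok,1],pts[ok,0],1)
    print("line x=%.4f*y+%.4f"%tuple(k),len(pts),"ends",pts[0].round(3),pts[-1].round(3),"std",res[ok].std().round(4))
    print("all tall");
    n,l,st,ce=cv2.connectedComponentsWithStats((b&(z>.035)).astype(np.uint8),connectivity=4)
    for i in range(1,n):
        if st[i,4]<60: continue
        cn=cv2.findContours((l==i).astype(np.uint8),0,2)[0][0]; (u,v),rr=cv2.minEnclosingCircle(cn)
        Q=P[l==i]; rc=cv2.minAreaRect(Q[:,:2].astype(np.float32)*1000)
        p=np.array(rc[0])/1000; print(np.round((u,v),1),"pos",p.round(4),np.round(rc[1]),round(rc[2],1),"dx to line(perp)",((p[0]-np.polyval(k,p[1]))*np.cos(np.arctan(k[0]))).round(4))
E
python3 - <<'E'
from mat import *
mat("m1")
D=np.load("/tmp/mat.npz"); im,P=D["im"],D["P"]; z=P[...,2]; b=np.zeros(z.shape,bool); b[262:320,95:240]=1
comps(b&(z<.03)&(z>.008),P,100)
E
```

```text
line x=0.0393*y+0.5238 124 ends [0.541 0.447] [0.53  0.136] std 0.0007
all tall
[124.4 211.5] pos [0.5807 0.3985] [43. 42.] 74.1 dx to line(perp) 0.0412
[180.8 245.5] pos [0.5009 0.2547] [42. 42.] 10.1 dx to line(perp) -0.0329
[208.9 249.2] pos [0.495  0.1863] [43. 42.] 27.6 dx to line(perp) -0.0361
[149.5 250.5] pos [0.487  0.3308] [41. 44.] 2.4 dx to line(perp) -0.0498
[158.5 289. ] pos [0.3964 0.3023] [59. 16.] 88.6 dx to line(perp) -0.1392
[162. 289.] 2875 mean [0.396 0.302 0.012] zmax 0.017 rect [396. 304.] [282.  74.] 89
```

```bash
python3 -c "
import cv2
a=cv2.imread('pics/m1t.png');cv2.imwrite('pics/c6.png',cv2.resize(a[180:345,85:250],None,fx=3.6,fy=3.6,interpolation=cv2.INTER_CUBIC))"
```

```text
(no output)
```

View pics/c6.png

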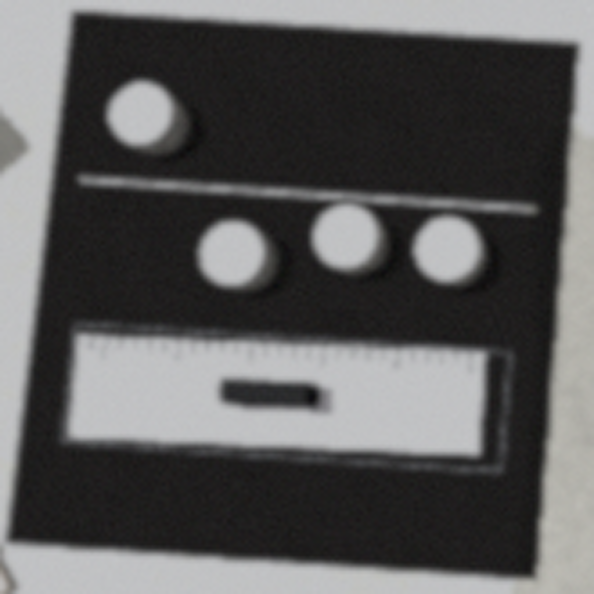

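```bash
python3 - <<'E'
from h import *
plan((.43,.16,.28,87.75),(.398,.301,.12,87.75),(.398,.301,.018,87.75))
E
```

```text
(0.43, 0.16, 0.28, 87.75) [0.637, -0.363, 0.235] [-0.0, 0.0, -0.2]
(0.398, 0.301, 0.12, 87.75) [0.559, -0.15, 0.64] [0.0, 0.0, 0.0]
(0.398, 0.301, 0.018, 87.75) [0.0, -0.0, 0.408] [0.0, 0.0, 0.0]
```

>>> carry_out(deltas=[[[0.637, -0.363, 0.235], [0, 0, -0.2]], [[0.637, -0.363, 0.235], [0, 0, -0.2]], [[0.637, -0.363, 0.235], [0, 0, -0.2]], [[0.637, -0.363, 0.235], [0, 0, -0.2]], [[0.637, -0.363, 0.235], [0, 0, -0.2]], [[0.637, -0.363, 0.235], [0, 0, -0.2]]])

```text
clock: 33.15
tcp_pos: [0.4294, 0.1609, 0.28]
tcp_rot: [-3.141, 0.001, 1.535]
force: [0.3, -0.9, 0.2]
finger_gap: 0.0452
grip_force: 0.0
```

>>> carry_out(deltas=[[[0.559, -0.15, 0.64], [0, 0, 0]], [[0.559, -0.15, 0.64], [0, 0, 0]], [[0.559, -0.15, 0.64], [0, 0, 0]], [[0.559, -0.15, 0.64], [0, 0, 0]], [[0.559, -0.15, 0.64], [0, 0, 0]], [[0.559, -0.15, 0.64], [0, 0, 0]], [[0.559, -0.15, 0.64], [0, 0, 0]]])

```text
clock: 33.85
tcp_pos: [0.3982, 0.3008, 0.1213]
tcp_rot: [3.14, 0.0, 1.533]
force: [0.6, -0.1, -0.1]
finger_gap: 0.0451
grip_force: 0.0
```

>>> carry_out(deltas=[[[0, 0, 0.1], [0, 0, 0]], [[0, 0, 0.2], [0, 0, 0]], [[0, 0, 0.3], [0, 0, 0]], [[0, 0, 0.408], [0, 0, 0]], [[0, 0, 0.408], [0, 0, 0]], [[0, 0, 0.408], [0, 0, 0]]])

```text
clock: 34.45
tcp_pos: [0.398, 0.3015, 0.0199]
tcp_rot: [3.14, -0.0, 1.533]
force: [0.1, -0.8, 0.8]
finger_gap: 0.045
grip_force: 0.0
```

>>> carry_out(deltas=[[[0, 0, 0], [0, 0, 0]], [[0, 0, 0], [0, 0, 0]], [[0, 0, 0], [0, 0, 0]], [[0, 0, 0], [0, 0, 0]], [[0, 0, 0], [0, 0, 0]], [[0, 0, 0], [0, 0, 0]]], jaw=1)

```text
clock: 35.05
tcp_pos: [0.3977, 0.3026, 0.02]
tcp_rot: [3.14, -0.002, 1.536]
force: [-0.6, -4.2, 18.2]
finger_gap: 0.0153
grip_force: 58.5
```

>>> carry_out(deltas=[[[0, 0, -0.008], [0, 0, 0]], [[0, 0, -0.008], [0, 0, 0]], [[0, 0, -0.008], [0, 0, 0]]])

```text
clock: 35.35
tcp_pos: [0.3967, 0.3023, 0.0205]
tcp_rot: [3.141, -0.0, 1.535]
force: [-0.6, 0.3, -2.9]
finger_gap: 0.0151
grip_force: 58.9
```

```bash
python3 - <<'E'
from h import *
s=status.get_state(); print(s["tcp_pos"],s["tcp_rot"],s["force"],s["finger_gap"])
i,P=snap("scene","s7.png"); cv2.imwrite("pics/c7.png",cv2.resize(i[120:270,220:430],None,fx=3,fy=3))
E
```

```text
[0.39668775 0.30226867 0.02054174] [ 3.14143366e+00 -1.71828691e-04  1.53514887e+00] [-0.55535549  0.2665447  -2.89092617] 0.015094578789589435
```

View pics/c7.png

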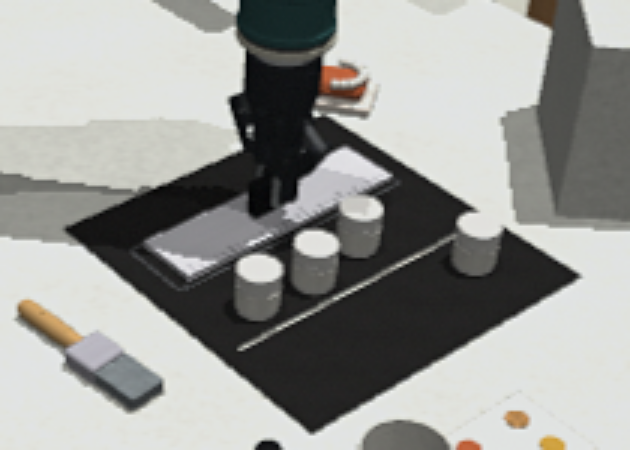

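>>> carry_out(deltas=[[[0, 0.04, 0], [0, 0, 0]], [[0, 0.08, 0], [0, 0, 0]], [[0, 0.105, 0], [0, 0, 0]], [[0, 0.12, 0], [0, 0, 0]], [[0, 0.138, 0], [0, 0, 0]], [[0, 0.156, 0], [0, 0, 0]], [[0, 0.174, 0], [0, 0, 0]], [[0, 0.192, 0], [0, 0, 0]]])

```text
clock: 36.2
tcp_pos: [0.4449, 0.3005, 0.0203]
tcp_rot: [-3.142, 0.0, 1.535]
force: [-2.3, 0.1, -1.3]
finger_gap: 0.0153
grip_force: 59.0
```

>>> carry_out(deltas=[[[0, 0.018, 0], [0, 0, 0]], [[0, 0.036, 0], [0, 0, 0]], [[0, 0.054, 0], [0, 0, 0]], [[0, 0.072, 0], [0, 0, 0]], [[0, 0.09, 0], [0, 0, 0]], [[0, 0.108, 0], [0, 0, 0]], [[0, 0.124, 0], [0, 0, 0]], [[0, 0.138, 0], [0, 0, 0]]])

```text
clock: 37.0
tcp_pos: [0.4795, 0.2992, 0.0203]
tcp_rot: [3.142, 0.0, 1.535]
force: [-3.2, -0.0, -2.3]
finger_gap: 0.0151
grip_force: 59.0
```

>>> carry_out(deltas=[[[0, 0, 0], [0, 0, 0]], [[0, 0, 0], [0, 0, 0]], [[0, 0, 0], [0, 0, 0]]])

```text
clock: 37.3
tcp_pos: [0.4792, 0.2992, 0.0203]
tcp_rot: [3.141, 0.0, 1.535]
force: [0.2, 0.0, -3.8]
finger_gap: 0.0151
grip_force: 59.0
```

```bash
python3 - <<'E'
from h import *
s=status.get_state(); print(s["tcp_pos"],s["tcp_rot"],s["force"],s["finger_gap"])
E
```

```text
[0.47921283 0.29924998 0.02034146] [3.14130848e+00 2.19544197e-05 1.53508115e+00] [ 0.18271741  0.01358597 -3.78379898] 0.015119302737839561
```

>>> carry_out(deltas=[[[0, -0.03, 0], [0, 0, 0]], [[0, -0.06, 0], [0, 0, 0]], [[0, -0.06, -0.15], [0, 0, 0]], [[0, -0.06, -0.3], [0, 0, 0]], [[0, -0.06, -0.4], [0, 0, 0]], [[0, -0.06, -0.4], [0, 0, 0]]])

```text
clock: 37.9
tcp_pos: [0.4648, 0.3009, 0.1235]
tcp_rot: [3.138, -0.003, 1.536]
force: [-0.5, 0.2, -3.9]
finger_gap: 0.0149
grip_force: 59.6
```

>>> carry_out(deltas=[[[0, 0.1, 0], [0, 0, 0]], [[0, 0.22, 0], [0, 0, 0]], [[0, 0.36, 0], [0, 0, 0]], [[0, 0.5, 0], [0, 0, 0]], [[0, 0.63, 0], [0, 0, 0]], [[0, 0.718, 0], [0, 0, 0]], [[0, 0.718, 0], [0, 0, 0]], [[0, 0.718, 0], [0, 0, 0]]])

```text
clock: 38.7
tcp_pos: [0.6426, 0.2932, 0.1185]
tcp_rot: [-3.14, 0.001, 1.535]
force: [-0.7, 0.3, -3.4]
finger_gap: 0.0153
grip_force: 59.7
```

```bash
python3 - <<'E'
from h import *
s=status.get_state(); print(s["tcp_pos"],s["tcp_rot"],s["force"])
i,P=snap("scene","s8.png"); cv2.imwrite("pics/c8.png",cv2.resize(i[120:290,230:450],None,fx=3,fy=3))
E
```

```text
[0.64260301 0.29319995 0.11853733] [-3.13956711e+00  9.82416434e-04  1.53486921e+00] [-0.69072192  0.27396172 -3.35201486]
```

View pics/c8.png

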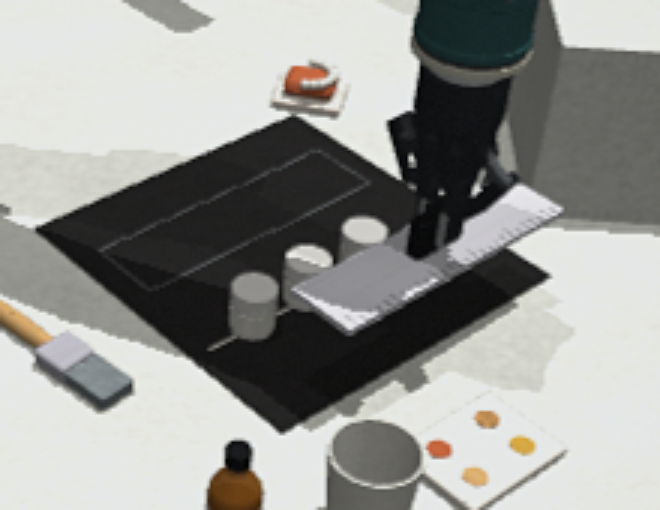

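>>> carry_out(deltas=[[[0, 0.01, 0.15], [0, 0, 0]], [[0, 0.01, 0.3], [0, 0, 0]], [[0, 0.01, 0.36], [0, 0, 0]], [[0, 0.01, 0.4], [0, 0, 0]], [[0, 0.01, 0.4], [0, 0, 0]], [[0, 0.01, 0.4], [0, 0, 0]]])

```text
clock: 39.35
tcp_pos: [0.6465, 0.2938, 0.0216]
tcp_rot: [3.14, -0.001, 1.535]
force: [-0.4, 0.3, -2.5]
finger_gap: 0.0153
grip_force: 61.4
```

```bash
python3 - <<'E'
from h import *
s=status.get_state(); p=s["tcp_pos"]; print(p,s["force"]); print("dx",(p[0]-(.0393*p[1]+.5238))*.9992)
E
```

```text
[0.64648241 0.29376989 0.02157353] [-0.36586278  0.3002955  -2.4973426 ]
dx 0.11104834259113285
```

>>> carry_out(deltas=[[[0, -0.02, 0], [0, 0, 0]], [[0, -0.04, 0], [0, 0, 0]], [[0, -0.055, 0], [0, 0, 0]], [[0, -0.07, 0], [0, 0, 0]], [[0, -0.085, 0], [0, 0, 0]], [[0, -0.1, 0], [0, 0, 0]], [[0, -0.115, 0], [0, 0, 0]], [[0, -0.13, 0], [0, 0, 0]]])

```text
clock: 40.15
tcp_pos: [0.6133, 0.2944, 0.0203]
tcp_rot: [3.141, 0.0, 1.535]
force: [1.7, 0.1, -1.3]
finger_gap: 0.0157
grip_force: 61.5
```

>>> carry_out(deltas=[[[0, -0.015, 0], [0, 0, 0]], [[0, -0.03, 0], [0, 0, 0]], [[0, -0.045, 0], [0, 0, 0]], [[0, -0.06, 0], [0, 0, 0]], [[0, -0.075, 0], [0, 0, 0]], [[0, -0.086, 0], [0, 0, 0]], [[0, -0.086, 0], [0, 0, 0]], [[0, -0.086, 0], [0, 0, 0]]])

```text
clock: 40.95
tcp_pos: [0.5919, 0.2952, 0.0202]
tcp_rot: [-3.141, 0.0, 1.535]
force: [0.4, 0.6, -3.6]
finger_gap: 0.0151
grip_force: 61.4
```

```bash
python3 - <<'E'
from h import *
s=status.get_state(); p=s["tcp_pos"]; print(p,s["force"]); print("dx",(p[0]-(.0393*p[1]+.5238))*.9992)
E
```

```text
[0.5918929  0.29520088 0.02019532] [ 0.441842    0.62457818 -3.64204607]
dx 0.05644631157318255
```

>>> carry_out(deltas=[[[0, 0.03, 0], [0, 0, 0]], [[0, 0.06, 0], [0, 0, 0]], [[0, 0.06, -0.15], [0, 0, 0]], [[0, 0.06, -0.3], [0, 0, 0]], [[0, 0.06, -0.4], [0, 0, 0]], [[0, 0.06, -0.4], [0, 0, 0]]])

```text
clock: 41.55
tcp_pos: [0.6096, 0.2951, 0.1243]
tcp_rot: [3.136, -0.003, 1.535]
force: [0.8, 0.2, -2.6]
finger_gap: 0.0152
grip_force: 61.6
```

>>> carry_out(deltas=[[[0, -0.1, 0], [0, 0, 0]], [[0, -0.24, 0], [0, 0, 0]], [[0, -0.4, 0], [0, 0, 0]], [[-0.01, -0.55, 0], [0, 0, 0]], [[-0.015, -0.7, 0], [0, 0, 0]], [[-0.015, -0.81, 0], [0, 0, 0]], [[-0.015, -0.846, 0], [0, 0, 0]], [[-0.015, -0.846, 0], [0, 0, 0]]])

```text
clock: 42.35
tcp_pos: [0.395, 0.2987, 0.12]
tcp_rot: [-3.141, 0.0, 1.536]
force: [1.3, 0.0, -3.0]
finger_gap: 0.0153
grip_force: 61.4
```

>>> carry_out(deltas=[[[0, 0, 0.12], [0, 0, 0]], [[0, 0, 0.25], [0, 0, 0]], [[0, 0, 0.34], [0, 0, 0]], [[0, 0, 0.39], [0, 0, 0]], [[0, 0, 0.403], [0, 0, 0]], [[0, 0, 0.403], [0, 0, 0]]])

```text
clock: 42.95
tcp_pos: [0.3966, 0.2982, 0.0197]
tcp_rot: [3.141, 0.0, 1.534]
force: [-0.2, 0.1, -2.5]
finger_gap: 0.015
grip_force: 61.6
```

```bash
python3 - <<'E'
from h import *
s=status.get_state(); p=s["tcp_pos"]; print(p,s["force"]); print("dx",(p[0]-(.0393*p[1]+.5238))*.9992)
E
```

```text
[0.39660426 0.29818004 0.01971505] [-0.21891092  0.10765518 -2.5077533 ]
dx -0.1388030819603588
```

>>> carry_out(deltas=[[[0, 0, 0.006], [0, 0, 0]], [[0, 0, 0.006], [0, 0, 0]], [[0, 0, 0.006], [0, 0, 0]]])

```text
clock: 43.25
tcp_pos: [0.3969, 0.2986, 0.0192]
tcp_rot: [3.14, -0.001, 1.534]
force: [-3.7, -4.7, 16.7]
finger_gap: 0.015
grip_force: 64.6
```

>>> carry_out(deltas=[[[0, 0, 0], [0, 0, 0]], [[0, 0, 0], [0, 0, 0]], [[0, 0, 0], [0, 0, 0]], [[0, 0, 0], [0, 0, 0]], [[0, 0, 0], [0, 0, 0]]], jaw=0)

```text
clock: 43.75
tcp_pos: [0.3956, 0.2985, 0.018]
tcp_rot: [3.142, 0.0, 1.535]
force: [0.3, -0.2, -0.1]
finger_gap: 0.0426
grip_force: 0.0
```

>>> carry_out(deltas=[[[0, 0, -0.1], [0, 0, 0]], [[0, 0, -0.25], [0, 0, 0]], [[0, 0, -0.4], [0, 0, 0]], [[0, 0, -0.6], [0, 0, 0]], [[0, 0, -0.8], [0, 0, 0]], [[0, 0, -1], [0, 0, 0]]])

```text
clock: 44.35
tcp_pos: [0.3952, 0.2981, 0.2702]
tcp_rot: [3.141, 0.0, 1.535]
force: [-0.2, 0.7, -0.3]
finger_gap: 0.043
grip_force: 0.0
```

>>> carry_out(deltas=[[[-1, 0.1, -0.2], [0, 0, 0.2]], [[-1, 0.1, -0.2], [0, 0, 0.2]], [[-1, 0.1, -0.2], [0, 0, 0.2]], [[-1, 0.1, -0.2], [0, 0, 0.2]], [[-1, 0.1, -0.2], [0, 0, 0.2]], [[-1, 0.1, -0.2], [0, 0, 0.2]], [[-1, 0.1, -0.2], [0, 0, 0.2]]])

```text
clock: 45.05
tcp_pos: [0.4117, 0.0467, 0.3184]
tcp_rot: [3.141, -0.001, 1.218]
force: [-0.0, 0.2, -0.1]
finger_gap: 0.0426
grip_force: 0.0
```

>>> carry_out(deltas=[[[-0.4, 0, 0], [0, 0, 0]], [[-0.4, 0, 0], [0, 0, 0]], [[-0.4, 0, 0], [0, 0, 0]], [[-0.4, 0, 0], [0, 0, 0]]])

```text
clock: 45.45
tcp_pos: [0.3773, -0.0455, 0.318]
tcp_rot: [3.141, -0.001, 1.221]
force: [0.2, 1.0, 0.3]
finger_gap: 0.0424
grip_force: 0.0
```

```bash
python3 - <<'E'
from mat import *
mat("m2")
D=np.load("/tmp/mat.npz"); im,P,i2,P2=[D[k] for k in("im","P","i2","P2")]; z=P[...,2]; b=np.zeros(z.shape,bool); b[262:320,95:240]=1
comps(b&(z<.03)&(z>.008),P,100)
print("scene jars"); b[:]=0; b[150:260,240:430]=1; z2=P2[...,2]
comps(b&(z2>.044)&(z2<.06),P2,60)
a=cv2.resize(im[180:345,85:250],None,fx=2.4,fy=2.4); c=cv2.resize(i2[130:295,235:400],None,fx=2.4,fy=2.4); cv2.imwrite("pics/c9.png",np.hstack([a,c]))
E
```

```text
line x=0.0361*y+0.5250 25 ends [0.541 0.447] [0.53  0.136] std 0.0003
all tall
[122.4 229.5] pos [0.5359 0.4   ] [42. 43.] 3.4 dx to line(perp) -0.0035
[151.6 231.9] pos [0.533  0.3282] [43. 42.] 51.4 dx to line(perp) -0.0038
[182.  233.3] pos [0.531  0.2537] [42. 42.] 73.0 dx to line(perp) -0.0032
[210. 235.] pos [0.5292 0.1859] [44. 41.] 46.6 dx to line(perp) -0.0025
[160.  290.5] pos [0.3944 0.2989] [61. 16.] 88.2 dx to line(perp) -0.1413
[163. 290.] 2877 mean [0.394 0.298 0.012] zmax 0.017 rect [393. 299.] [285.  74.] 88
scene jars
[414. 175.] 138 mean [0.584 0.562 0.052] zmax 0.059 rect [547. 577.] [ 60. 161.] 67
[310. 180.] 84 mean [0.4   0.295 0.05 ] zmax 0.055 rect [400. 298.] [64. 19.] 89
[368. 189.] 124 mean [0.543 0.396 0.051] zmax 0.054 rect [540. 398.] [41. 46.] 44
[351. 197.] 135 mean [0.54  0.324 0.051] zmax 0.055 rect [539. 327.] [43. 44.] 68
[333. 207.] 140 mean [0.538 0.251 0.051] zmax 0.054 rect [536. 252.] [42. 45.] 18
[315. 216.] 151 mean [0.536 0.182 0.051] zmax 0.054 rect [535. 183.] [42. 44.] 60
```

View pics/c9.png

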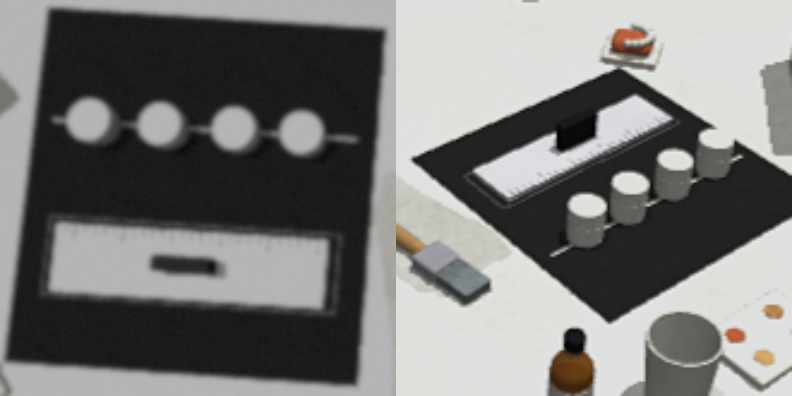

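```bash
python3 - <<'E'
from h import *
D=np.load("/tmp/mat.npz"); i2,P2=D["i2"],D["P2"]
i0=cv2.imread("pics/scene0.png").max(-1).astype(float); i2=i2.max(-1).astype(float)
for n,g,lo,hi in(("start",i0,300,366),("now",i2,298,306)):
    pts=[]
    for c in range(lo,hi):
        r0=236.3-(c-299.2)*40.9/80; rr=np.arange(int(r0)-4,int(r0)+6); w=np.clip(g[rr,c]-70,0,None)
        if w.max()>30 and g[rr[[0,-1]],c].max()<70: pts.append(ray("scene",c,(w*rr).sum()/w.sum(),.003)[:2])
    pts=np.array(pts); print(n,len(pts))
    if len(pts)>4: k=np.polyfit(pts[:,1],pts[:,0],1); print(k)
    if n=="start": K=k
for y,x in((.398,.540),(.327,.539),(.252,.536),(.183,.535)): print("jar dx scene",x-np.polyval(K,y))
E
```

```text
start 65
[0.03733565 0.52544111]
now 7
[0.08806645 0.51850819]
jar dx scene -0.0003007049427850017
jar dx scene 0.0013501264666144763
jar dx scene 0.0011503004906281422
jar dx scene 0.0027264605927206365
```

View pics/m2s.png

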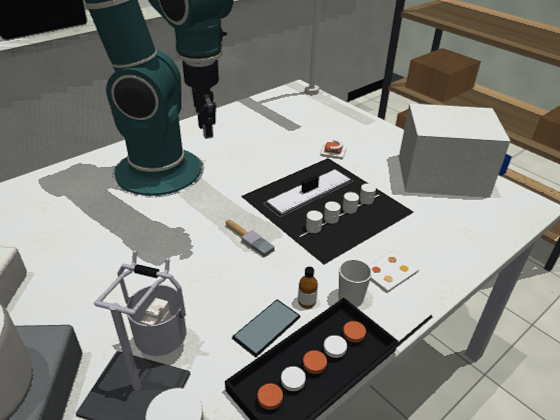

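The pail hangs level on the fork at about (158,315) with the offcuts inside. The four jars stand on the line at about (315–368, 190–222), the ruler lies in its bay, and the bystanders haven't moved.

```bash
python3 -c "
from rig import ctrl; print(ctrl.close_job())"
```

```text
the job is handed in; nothing more can be done
None
```

I handed the job in at about 45 s on the robot's clock; the hand-in gave no verdict. On the last pictures the offcuts are in the pail, which hangs level on both prongs; all four jars stand within about 4 mm of the white line; the ruler lies in its bay; and the bystanders look unmoved.

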